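Fit the castor wheel into its fork on the axle bar

ROBOT

A 7-joint arm with a two-finger parallel gripper is mounted at the origin on the work surface. World frame = base frame: x ahead of the robot, y to its left, z up, the work surface at z = 0. Lengths are in mm, angles in rad, forces in N, time in s.
With the tool pointing down it reaches from about 375 to 925 mm from the base axis. Payload 3.1 kg.
Tool frame: the origin (TCP) lies at the very end of the fingers, on their centre line; the grasp point (between the pads) lies 19 mm behind it; z points along the fingers, y is the line along which they close (so a half turn about z gives the same grasp; the last joint's range is limited). The gripper opens to 85 mm and grips with 20 to 120 N. Pads are 22 mm wide; open, the fingers measure 114 mm over their backs; the gripper's body (76 mm by 85 mm) begins 54 mm behind the grasp point. The pads swing forward as they close: fully open they stand 13 mm farther back than shut.
Start: joints at [-1.24, 0.383, 0.044, 1.598, -0.018, 1.161, -0.05], TCP at [270.235, 591.165, 231.269] pointing down, gripper open.
Joint ranges: [-2.61, 2.61], [-0.41, 2.15], [-1.48, 1.57], [0, 2.5], [-1.57, 4.71], [0.05, 1.97], [-2.85, 2.85]. Speed limits (rad/s): [2.79, 2.79, 3.14, 3.14, 3.14, 3.14, 3.14].

INTERFACE

Orientations are given as a unit quaternion [w, x, y, z].
In Python, from workcell import * gives the robot as it stands.
- The arm moves only by the tool drive_tool, never from a script. Its argument "moves" is a list of rows, each an object with "translation": the shift along the tool's x, y, z in cm, a list of three; "rot": the turn, a rotation vector about the tool's x, y, z in degrees, a list of three; "gripper": the opening, from -1 (shut) to 1 (fully open), so that 0 is half open. A call has 1 to 5 rows; each row shifts and turns the commanded pose from where the row before left it, along the tool's axes as they then stand; what a row does not reach is not made up. A row lasts 1/12 s, in which the tool goes at most 41.7 mm and 7.16 degrees, less where a joint would pass 70% of its speed; a pose out of reach is approached as far as the arm can. A call with a gripper value outside its range is refused whole. The fingers move at their own pace and stop on an object; "force" is the grip in N (left out, the last holds). Time passes only in rows, so rows that do not move let the fingers close. It gives the time, the measured TCP pose, the force, the opening and the grip force at its end, in the units of the state.
- observe(): the state, without advancing time (a new reading comes with each control period).
- read_camera(name): name is "scene" or "side" or "wrist"; returns a dict with "frame" (384x512x3 uint8, red, green, blue), "K" (3x3 intrinsics, pixels), "pose" (4x4, takes a point from camera to world coordinates). Camera axes: x right, y down, z forward; pixel columns grow to the right and rows downward; lengths in mm; the calibration is good to about 2 mm. A picture is of the moment at which its call begins. There is no depth.
- finish_job(): hands the job in; it is judged then, once.
The state is a dict: "time_s": time; "q": joint angles; "dq": joint speeds; "joint_torque": joint torques, N m; "tcp_pos": TCP position; "orientation": TCP orientation; "force": force on the tool from outside, world axes, zero at the start; "wrist_torque": the same for the moment, N m; "width": finger opening in mm; "finger_force": force on a finger pad.
Only numpy, scipy, OpenCV 4.12 (cv2) and the standard library are available. Lean on these libraries where they do the work, as an engineer would, in place of code of your own. Each camera call takes 0.05 s, during which the arm holds its last target. There are 200 camera calls.

TASK

Pick up the axle bar by its red handle, thread it up through the bore of the castor wheel lying on the sloping rack, and lift the wheel off on the bar without taking hold of the wheel itself. Set the bar down in the two slots of the blue fork, red handle on the side of the plain cheek and the wheel hanging between the cheeks, then press the tip end down until the orange spring clip snaps shut over the bar. Let go of everything, and leave the spray can, the drink can and the bolt box where they stand.

Things in the scene. Friction and masses are not known exactly. Their poses are not given: they have to be found in the camera images.
- axle: axle bar, 195 mm long. Origin on its axis at the middle of the red handle; x runs along it to the tip. Along x in mm: handle block -25 to 25 (26 wide in y, 36 tall in z); steel rod, diameter 16, 25 to 158; dark stop collar 60 to 67 (diameter 36); tapered nose 158 to 170 (end diameter 7). 0.34 kg, balances 40 mm ahead of the origin. Starts lying level on the table, tip to the robot's left.
- axle_near (a point): point on the bar's axis 47 mm ahead of the handle's middle, between handle and collar: the place that belongs in the plain cheek's slot
- axle_far (a point): point on the bar's axis 131 mm ahead of the handle's middle: the place that belongs in the clip cheek's slot
- axle_tip (a point): end of the bar's nose, on its axis, 170 mm ahead of the handle's middle
- wheel: castor wheel: black tread, diameter 100, width 30 mm; yellow hub, diameter 40, width 38 mm, with a straight through bore of diameter 20 mm; about 0.3 kg, lying loose. Origin at its centre; z is the bore axis, on the rack pointing to the robot's left and 30 degrees up (x points down the slope). Thread it from the low side; a push of 2 N along the bore lifts it off its bed.
- rack: cream sloping rack, fixed. Base 140 x 100 x 8 mm, origin under it on the table, z up, x roughly to the robot's left. The lying wheel's centre is at (30, 0, 165) mm. It lies on two sloping rails; the 52 mm gap between them is open to the bar and collar from below. Two pins at the low side hold the tread. Lift the wheel straight up to free it.
- stand: blue castor fork, upside down, fixed. Origin on the table, z up, x roughly to the robot's left. Cheeks 10 mm thick: plain one at x = -89 mm, clip cheek at x = -5. Each has an open slot at y = 0, 19 mm wide, floor at z = 72 (a bar lying home: axis at z = 80, along x, tip to +x, its origin near x = -136, wheel near x = -50). Slot walls to z = 96, flared lips to 113, clip housing (y = -38) to 115 mm.
- clip (a joint): orange clip at the clip cheek, -y side of the slot. 0 = shut, grows as pushed aside (m, up to 0.010). Its sloping tongue runs from 14 mm beside the slot's middle at z = 111 mm to 2.5 mm beside it at z = 90. A bar laid on it rests 10 to 25 mm above home; 4 to 8 N down on the bar just beyond the clip cheek (about 150 mm from the handle's middle) pushes it past, and the tongue springs back.
- spray_can: spray can, diameter 60, height 190 mm, standing; leave alone. Origin under its base.
- drink_can: red drink can, diameter 66, height 120 mm, standing; leave alone. Origin under its base.
- bolt_box: small cardboard box 90 x 70 x 50 mm; leave alone. Origin under its base.

How it is judged (in metres and radians):
On the way:
1. the wheel is threaded on the bar and carried clear of the rack, hanging on the bar only (x of wheel in the frame of axle between 0.075 and 0.13 m and y of wheel in the frame of axle between -0.008 and 0.008 m and z of wheel in the frame of axle between -0.008 and 0.008 m and distance of wheel from where it was at the start of the episode above 0.04 m and contact force between wheel and rack below 0.05 N and height (world z) of wheel above 0.12 m), for 0.2 s.
At the end, for the whole second after the job is handed in: The bar lies home in both slots (axis 75 to 84 mm high at both cheeks, within 5 mm of the slots' middle), handle on the plain cheek's side, collar between the cheeks; the clip is shut (under 2 mm open); the wheel hangs on the bar between the cheeks; all released and at rest (z of axle_near in the frame of stand between 0.075 and 0.084 m and z of axle_far in the frame of stand between 0.075 and 0.084 m and y of axle_near in the frame of stand between -0.005 and 0.005 m and y of axle_far in the frame of stand between -0.005 and 0.005 m and x of axle_near in the frame of stand between -0.107 and -0.071 m and x of axle_far in the frame of stand between -0.023 and 0.013 m and value of joint clip below 0.002 m and x of wheel in the frame of axle between 0.075 and 0.118 m and distance between wheel and stand below 0.115 m and angle between the z axis of wheel and the x axis of axle, either way round below 0.2 rad and linear speed of axle below 0.02 m/s and linear speed of wheel below 0.03 m/s); the robot touches nothing.
It fails at once if the fingers take hold of or push the wheel itself (over 3 N) (contact force between the fingers and wheel above 3 N).
It fails at once if the spray can is disturbed (moved over 25 mm or tipped) (distance of spray_can from where it was at the start of the episode above 0.025 m or angle between spray_can's own z axis and vertical above 0.4 rad).
It fails at once if the drink can is disturbed (moved over 25 mm or tipped) (distance of drink_can from where it was at the start of the episode above 0.025 m or angle between drink_can's own z axis and vertical above 0.4 rad).
It fails at once if the bolt box is disturbed (moved over 25 mm) (distance of bolt_box from where it was at the start of the episode above 0.025 m).
It also fails if it takes over 72 s, if anything falls off the work surface, if the arm or the gripper's body presses on something with over 40 N, if the wrist force passes 120 N, or if a joint passes its speed limit or range.

## Working session

There is one attempt and no reset: what is moved stays moved. The work goes in short steps, Python scripts to look and compute and a tool call to move; the robot and the scene stay as the last step left them, time stands still between calls to the robot, and variables do not carry over. Pictures are saved under pics/ and viewed, at most 10 in all, crops included, and the job is handed in when it is done.

Besides the shell and the picture viewer there is one more tool, called as name(argument=value, ...), one argument or row to a line, values as JSON. drive_tool: Moves the arm, as the interface text tells. Its arguments: {"type":"object","properties":{"moves":{"type":"array","items":{"type":"object","properties":{"translation":{"type":"array","items":{"type":"number"}},"rot":{"type":"array","items":{"type":"number"}},"gripper":{"type":"number"}}}},"force":{"type":"number"}},"required":["moves"]}

```bash
mkdir -p pics; ls; python3 - <<'E'
from workcell import *
import cv2,numpy as np
s=observe();print({k:np.round(v,3).tolist() for k,v in s.items()})
for n in("scene","side","wrist"):
    c=read_camera(n);cv2.imwrite(f"pics/{n}0.png",c["frame"][:,:,::-1]);np.savez(f"pics/{n}0.npz",**c);print(n,c["K"].round(1).tolist(),c["pose"].round(3).tolist())
a=[cv2.imread(f"pics/{n}0.png") for n in("scene","side")]
E
```

```text
pics
{'time_s': 0.0, 'q': [-1.24, 0.384, 0.044, 1.6, -0.018, 1.161, -0.05], 'dq': [0.001, -0.001, 0.001, -0.001, -0.001, 0.0, 0.0], 'joint_torque': [-0.0, -43.345, 1.024, -24.951, 0.011, 0.011, -0.0], 'tcp_pos': [269.891, 590.299, 229.888], 'orientation': [-0.0, 0.213, 0.977, -0.001], 'force': [0.022, -1.51, -1.295], 'wrist_torque': [-0.014, -0.008, 0.016], 'finger_force': 0.0, 'width': 85.444}
scene [[409.9, 0.0, 262.0], [0.0, 409.9, 187.6], [0.0, 0.0, 1.0]] [[-0.83, 0.42, -0.366, 1033.43], [0.557, 0.628, -0.544, 655.165], [0.001, -0.655, -0.755, 1044.914], [0.0, 0.0, 0.0, 1.0]]
side [[402.7, 0.0, 260.9], [0.0, 402.7, 191.0], [0.0, 0.0, 1.0]] [[0.974, -0.136, 0.182, 342.23], [-0.227, -0.545, 0.807, -1175.084], [-0.01, -0.827, -0.562, 892.185], [0.0, 0.0, 0.0, 1.0]]
wrist [[296.2, 0.0, 258.8], [0.0, 296.2, 191.6], [0.0, 0.0, 1.0]] [[0.416, 0.876, 0.245, 208.887], [0.909, -0.4, -0.114, 619.36], [-0.002, 0.27, -0.963, 373.606], [0.0, 0.0, 0.0, 1.0]]
```

View pics/scene0.png

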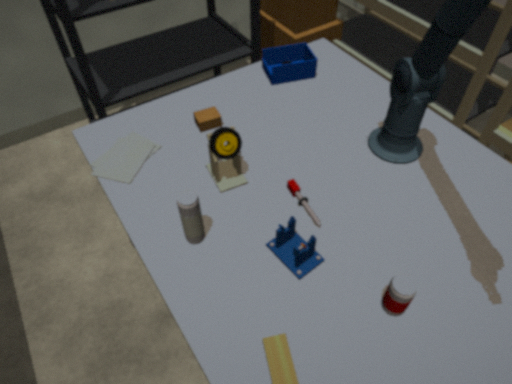

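View pics/side0.png

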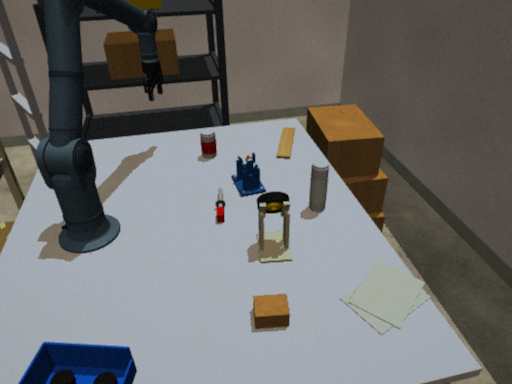

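The scene picture shows the axle (handle at 294,186, tip at 320,225), wheel (226,144), fork (295,248), rack base (230,180), spray can (190,220), drink can (398,295) and box (208,119). In the side view the handle is at (220,213), the wheel at (273,203) and the fork at (249,180).

```bash
cat > h.py <<'E'
import numpy as np,cv2
def ray(c,p):
    d=c["pose"][:3,:3]@np.linalg.inv(c["K"])@[p[0],p[1],1.]
    return c["pose"][:3,3],d/np.linalg.norm(d)
def onz(c,p,z):
    o,d=ray(c,p);return o+d*(z-o[2])/d[2]
def tri(*cp):
    A=np.zeros((3,3));b=np.zeros(3);R=[]
    for c,p in cp:
        o,d=ray(c,p);M=np.eye(3)-np.outer(d,d);A+=M;b+=M@o;R.append((o,M))
    x=np.linalg.solve(A,b);return x,[round(float(np.linalg.norm(M@(x-o))),1) for o,M in R]
def proj(c,X):
    P=np.linalg.inv(c["pose"]);q=c["K"]@(P[:3,:3]@np.asarray(X,float)+P[:3,3]);return q[:2]/q[2]
def blobs(c,lo,hi,roi=None,mn=15):
    f=cv2.cvtColor(c["frame"],cv2.COLOR_RGB2HSV);m=cv2.inRange(f,lo,hi)
    if roi:
        k=np.zeros_like(m);x0,y0,x1,y1=roi;k[y0:y1,x0:x1]=1;m=m*k
    n,L,st,ce=cv2.connectedComponentsWithStats(m)
    return [(st[i].tolist(),ce[i].round(1).tolist()) for i in range(1,n) if st[i][4]>=mn],m
def load(n): return dict(np.load(f"pics/{n}.npz"))
E
python3 - <<'E'
from h import *
S,D=load("scene0"),load("side0")
for nm,lo,hi in(("red",(0,170,90),(6,255,255)),("yel",(18,170,90),(32,255,255)),("blue",(100,120,30),(125,255,255)),("cream",(15,30,120),(35,130,255))):
    for n,c in(("scene",S),("side",D)):
        print(nm,n,blobs(c,lo,hi,(130,90,440,330))[0])
a=cv2.resize(S["frame"][115:275,180:340],None,fx=3.7,fy=3.7,interpolation=cv2.INTER_CUBIC)
b=cv2.resize(D["frame"][140:270,200:330],None,fx=4.5,fy=4.5,interpolation=cv2.INTER_CUBIC)
cv2.imwrite("pics/cropS.png",a[:,:,::-1]);cv2.imwrite("pics/cropD.png",b[:,:,::-1])
E
```

```text
red scene [([289, 180, 10, 12, 63], [293.3, 185.6])]
red side [([217, 207, 7, 9, 62], [220.0, 210.9])]
yel scene [([216, 133, 21, 22, 338], [226.1, 143.7])]
yel side [([268, 203, 10, 4, 30], [272.6, 204.3])]
blue scene [([267, 218, 56, 60, 1443], [294.4, 250.2])]
blue side [([232, 153, 33, 43, 748], [247.6, 177.6])]
cream scene [([198, 107, 14, 5, 19], [205.1, 109.0]), ([130, 245, 16, 31, 215], [135.4, 262.5]), ([130, 274, 7, 6, 19], [132.3, 276.4]), ([130, 281, 15, 9, 55], [136.1, 285.6]), ([135, 291, 7, 5, 19], [138.5, 292.4]), ([146, 293, 15, 16, 72], [152.8, 301.8])]
cream side [([292, 116, 14, 14, 74], [301.7, 120.3]), ([277, 127, 18, 29, 46], [283.1, 136.8]), ([290, 140, 3, 15, 15], [290.9, 147.0]), ([141, 147, 16, 14, 76], [148.1, 153.0]), ([198, 156, 10, 6, 28], [201.5, 158.8]), ([301, 208, 18, 11, 105], [308.1, 213.8]), ([382, 224, 41, 57, 329], [399.7, 251.5]), ([264, 238, 19, 5, 28], [273.6, 239.9]), ([248, 244, 11, 18, 129], [252.9, 252.5]), ([260, 248, 29, 11, 43], [275.5, 255.2]), ([423, 284, 17, 26, 91], [432.0, 296.9])]
```

View pics/cropS.png

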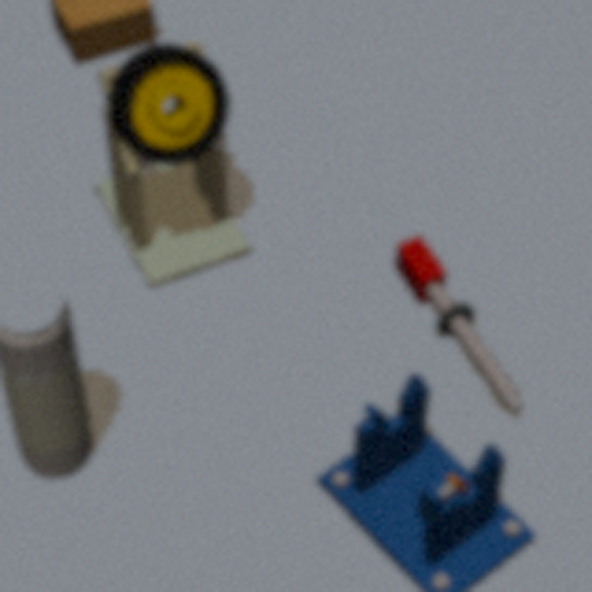

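View pics/cropD.png

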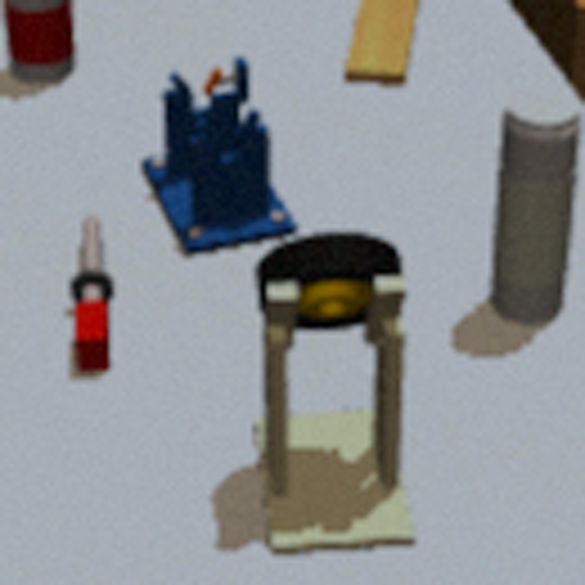

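The crops show the axle's handle, collar and tip clearly, and the fork with plain cheek towards -y and clip (orange, crop 455,485) at the far +y cheek. The rack's open low side with its two rails faces the side camera.

```bash
python3 - <<'E'
from h import *
S,D=load("scene0"),load("side0")
s=lambda x,y:(S,(180+(x+.5)/3.7-.5,115+(y+.5)/3.7-.5)); d=lambda x,y:(D,(200+(x+.5)/4.5-.5,140+(y+.5)/4.5-.5))
for n,a,b in(("collar",s(456,320),d(92,287)),("tip",s(516,410),d(91,218)),("handle",s(420,267),d(91,337)),("clip",s(458,483),d(213,80)),
 ("prong clip right(-x)? top",s(492,449),d(176,77)),("plain top hi",s(416,378),d(170,82)),("stand L corner",s(320,480),d(292,228)),("stand R",s(533,537),d(144,162)),("rackcornerR",s(250,247),d(258,425)),("rack corner front",s(150,284),d(375,412)),("wheel rough",s(170,104),d(335,285))):
    x,r=tri(a,b);print(n,x.round(1),r)
for n,a,z in(("L",s(320,480),6),("bot",s(445,600),6),("R",s(533,537),6)):print("stand",n,onz(*a,z).round(1))
for n,a in(("R",s(250,247)),("F",s(150,284)),("L",s(97,190))):print("rackS",n,onz(*a,8).round(1))
for n,a in(("ll",d(272,549)),("lr",d(413,543)),("ul",d(258,425)),("ur",d(375,412))):print("rackD",n,onz(*a,8).round(1))
for n,a in(("near",d(187,250)),("r",d(297,228)),("l",d(144,162))):print("standD",n,onz(*a,4).round(1))
print("hub upper at z=181",onz(*s(170,104),181).round(1),"hub lower z=155",onz(*d(335,298),155.5).round(1))
for n,a in(("box",onz(S,(208,125),0)),("drink",onz(S,(396,308),0)),("spray",onz(S,(194,238),0)),("box",onz(D,(271,318),0)),("drink",onz(D,(209,153),0)),("spray",onz(D,(318,206),0))):print(n,a.round())
E
```

```text
collar [459.4  37.3  18.2] [0.8, 0.8]
tip [474.6 140.7  16.5] [0.3, 0.3]
handle [448.8 -29.4  18.1] [0.9, 0.9]
clip [598.3 209.6  99.7] [1.0, 1.0]
prong clip right(-x)? top [564.2 204.9 110.1] [1.2, 1.2]
plain top hi [565.5 138.2 135.6] [16.9, 16.9]
stand L corner [644.6 100.5   4.7] [0.0, 0.0]
stand R [536.4 238.1   5.9] [0.7, 0.7]
rackcornerR [ 556.5 -147.     2.4] [2.0, 2.0]
rack corner front [ 650.8 -157.1    3.5] [3.4, 3.4]
wheel rough [ 600.2 -199.7  162.6] [3.3, 3.3]
stand L [645.1 101.2   6. ]
stand bot [626.8 243.8   6. ]
stand R [535.7 238.3   6. ]
rackS R [ 557.1 -142.3    8. ]
rackS F [ 655.7 -154.6    8. ]
rackS L [ 638.7 -284.1    8. ]
rackD ll [ 537.5 -285.1    8. ]
rackD lr [ 633.6 -302.6    8. ]
rackD ul [ 556.9 -154.4    8. ]
rackD ur [ 646.2 -160.8    8. ]
standD near [549.3  90.5   4. ]
standD r [649.1 100.4   4. ]
standD l [537.4 240.5   4. ]
hub upper at z=181 [ 606.  -181.1  181. ] hub lower z=155 [ 601.8 -206.7  155.5]
box [ 522. -481.    0.]
drink [466. 460.   0.]
spray [813. -43.   0.]
box [ 520. -493.    0.]
drink [470. 466.   0.]
spray [815. -43.   0.]
```

```bash
cat > plan.py <<'E'
from h import *
from workcell import *
from scipy.linalg import logm,expm
from scipy.spatial.transform import Rotation as Ro
def Rt(az,el):
    "tool x along azimuth az (deg, from +y towards +x), raised by el"
    a,e=np.radians([az,el]);x=np.array([np.sin(a)*np.cos(e),np.cos(a)*np.cos(e),np.sin(e)])
    y=np.array([x[1],-x[0],0]);y/=np.linalg.norm(y);return np.c_[x,y,np.cross(x,y)]
def pose(p,R):
    T=np.eye(4);T[:3,:3]=R;T[:3,3]=p;return T
def cur():
    s=observe();return pose(s["tcp_pos"],Ro.from_quat(s["orientation"],scalar_first=True).as_matrix())
def rows(A,B,n=None):
    D=np.linalg.inv(A)@B;ang=np.degrees(Ro.from_matrix(D[:3,:3]).magnitude());L=np.linalg.norm(D[:3,3])
    if n is None:n=max(1,int(np.ceil(max(ang/7.0,L/39))))
    E=expm(np.real(logm(D))/n)
    while n and np.linalg.norm(E[:3,3])>41.5: n+=1;E=expm(np.real(logm(D))/n)
    print(n,"rows of t(cm)",(E[:3,3]/10).round(2).tolist(),"rot",np.degrees(Ro.from_matrix(E[:3,:3]).as_rotvec()).round(2).tolist())
E
python3 - <<'E'
from plan import *
A=cur();print(A.round(2).tolist())
rows(A,pose([449,-29,150],Rt(8.6,0)))
E
```

```text
[[-0.91, 0.42, -0.0, 269.93], [0.42, 0.91, -0.0, 590.52], [-0.0, -0.0, -1.0, 230.19], [0.0, 0.0, 0.0, 1.0]]
17 rows of t(cm) [-3.94, -1.02, 0.47] rot [-0.01, 0.0, 4.36]
```

drive_tool(
  moves=[
    {"translation": [-3.94,-1.02,0.47],"rot": [0,0,4.36],"gripper": 1},
    {"translation": [-3.94,-1.02,0.47],"rot": [0,0,4.36],"gripper": 1},
    {"translation": [-3.94,-1.02,0.47],"rot": [0,0,4.36],"gripper": 1},
    {"translation": [-3.94,-1.02,0.47],"rot": [0,0,4.36],"gripper": 1},
    {"translation": [-3.94,-1.02,0.47],"rot": [0,0,4.36],"gripper": 1},
  ],
)

```text
time_s: 0.57
tcp_pos: [407.6, 439.6, 207.3]
orientation: [0.0, 0.395, 0.918, 0.0]
force: [0.5, -0.1, 0.3]
width: 85.5
finger_force: 0.0
```

drive_tool(
  moves=[
    {"translation": [-3.94,-1.02,0.47],"rot": [0,0,4.36],"gripper": 1},
    {"translation": [-3.94,-1.02,0.47],"rot": [0,0,4.36],"gripper": 1},
    {"translation": [-3.94,-1.02,0.47],"rot": [0,0,4.36],"gripper": 1},
    {"translation": [-3.94,-1.02,0.47],"rot": [0,0,4.36],"gripper": 1},
    {"translation": [-3.94,-1.02,0.47],"rot": [0,0,4.36],"gripper": 1},
  ],
)

```text
time_s: 0.98
tcp_pos: [477.4, 249.5, 184.0]
orientation: [0.0, 0.562, 0.827, 0.0]
force: [0.1, 0.2, -0.1]
width: 85.2
finger_force: 0.0
```

drive_tool(
  moves=[
    {"translation": [-3.94,-1.02,0.47],"rot": [0,0,4.36],"gripper": 1},
    {"translation": [-3.94,-1.02,0.47],"rot": [0,0,4.36],"gripper": 1},
    {"translation": [-3.94,-1.02,0.47],"rot": [0,0,4.36],"gripper": 1},
    {"translation": [-3.94,-1.02,0.47],"rot": [0,0,4.36],"gripper": 1},
    {"translation": [-3.94,-1.02,0.47],"rot": [0,0,4.36],"gripper": 1},
  ],
)

```text
time_s: 1.4
tcp_pos: [471.7, 47.3, 160.6]
orientation: [0.0, 0.708, 0.706, 0.0]
force: [0.6, -0.2, -0.1]
width: 85.6
finger_force: 0.0
```

drive_tool(
  moves=[
    {"translation": [-3.94,-1.02,0.47],"rot": [0,0,4.36],"gripper": 1},
    {"translation": [-3.94,-1.02,0.47],"rot": [0,0,4.36],"gripper": 1},
    {"translation": [0,0,0],"gripper": 1},
    {"translation": [0,0,0],"gripper": 1},
  ],
)

```text
schema error: expected keys translation, rot, gripper
```

```bash
python3 - <<'E'
from plan import *
A=cur();print(A.round(2).tolist())
c=read_camera("wrist");np.savez("pics/w1.npz",**c);cv2.imwrite("pics/w1.png",c["frame"][:,:,::-1])
print(blobs(c,(0,150,70),(6,255,255))[0])
P=np.linalg.inv(A)@c["pose"];print(P.round(2).tolist())
E
```

```text
[[0.0, 1.0, 0.0, 471.73], [1.0, -0.0, -0.0, 47.25], [-0.0, 0.0, -1.0, 160.64], [0.0, 0.0, 0.0, 1.0]]
[([224, 235, 29, 43, 912], [237.4, 257.1])]
[[-0.0, -0.96, -0.27, 68.68], [1.0, -0.0, 0.0, 1.12], [-0.0, -0.27, 0.96, -143.64], [0.0, 0.0, 0.0, 1.0]]
```

View pics/w1.png

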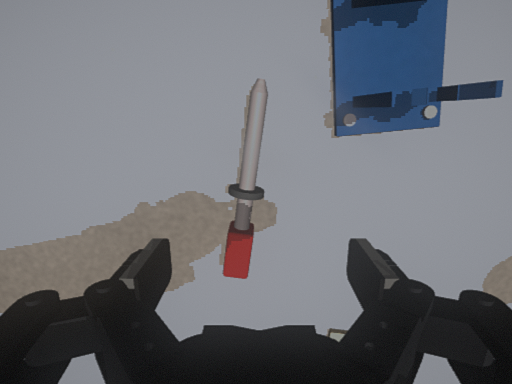

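The wrist picture shows the axle: tip at (261,80), collar at (246,191), handle around (238,250), between the open fingers; the fork's base is at the upper right.

```bash
python3 - <<'E'
from plan import *
c=load("w1");S=load("scene0")
t=onz(c,(261,80),18);k=onz(c,(246,191),18);print(t,k)
u=(t-k)/np.linalg.norm(t-k);print("len",np.linalg.norm(t-k),"(106.5)","az",np.degrees(np.arctan2(u[0],u[1])))
print("handle",t-170*u,k-63.5*u, "rear bottom edge",onz(c,(237,277),0), "red cent",onz(c,(238,255),18))
s=lambda x,y:(S,(180+(x+.5)/3.7-.5,115+(y+.5)/3.7-.5))
for a,b in((s(456,320),(246,191)),(s(516,410),(261,80))): print("tri",tri(a,(c,b)))
h=(t-170*u+k-63.5*u)/2; az=np.degrees(np.arctan2(u[0],u[1]))
rows(cur(),pose([h[0],h[1],60],Rt(az,0)))
rows(pose([h[0],h[1],60],Rt(az,0)),pose([h[0],h[1],6],Rt(az,0)))
E
```

```text
[475.42037987 140.85085249  18.        ] [460.1570047   36.29865089  18.        ]
len 105.66046318892026 (106.5) az 8.305826470865805
handle [450.86271941 -27.36603523  18.        ] [450.98399624 -26.53530423  18.        ] rear bottom edge [447.27513755 -72.2838447    0.        ] red cent [450.49863682 -34.60782035  18.        ]
tri (array([459.79189567,  37.61098334,  19.90822425]), [0.9, 0.9])
tri (array([475.3908327 , 140.95322908,  17.21737948]), [0.0, 0.0])
4 rows of t(cm) [-1.61, -0.32, 2.49] rot [-0.06, 0.09, 1.82]
2 rows of t(cm) [-0.0, 0.0, 2.7] rot [0.0, 0.0, 0.0]
```

drive_tool(
  moves=[
    {"translation": [-1.6,-0.32,2.5],"rot": [0,0,2.0],"gripper": 1},
    {"translation": [-1.6,-0.32,2.5],"rot": [0,0,2.0],"gripper": 1},
    {"translation": [-1.6,-0.32,2.5],"rot": [0,0,2.0],"gripper": 1},
    {"translation": [-1.6,-0.32,2.5],"rot": [0,0,2.0],"gripper": 1},
    {"translation": [0,0,0],"rot": [0,0,0],"gripper": 1},
  ],
)

```text
time_s: 1.87
tcp_pos: [449.7, -17.2, 56.7]
orientation: [-0.002, 0.756, 0.654, -0.005]
force: [-1.9, -0.1, -0.5]
width: 85.5
finger_force: 0.0
```

```bash
python3 - <<'E'
from plan import *
A=cur();print(A.round(3).tolist())
rows(A,pose([450.9,-27,60],Rt(8.3,0)));rows(A,pose([450.9,-27,6],Rt(8.3,0)))
E
```

```text
[[0.144, 0.99, -0.011, 449.726], [0.99, -0.144, -0.003, -17.246], [-0.005, -0.01, -1.0, 56.697], [0.0, 0.0, 0.0, 1.0]]
1 rows of t(cm) [-0.95, 0.25, -0.33] rot [-0.59, 0.28, 0.03]
2 rows of t(cm) [-0.46, 0.15, 2.54] rot [-0.29, 0.14, 0.02]
```

drive_tool(
  moves=[
    {"translation": [0,0,0],"rot": [0,0,0],"gripper": 1},
    {"translation": [0,0,0],"rot": [0,0,0],"gripper": 1},
  ],
)

```text
time_s: 2.03
tcp_pos: [456.8, -12.9, 61.6]
orientation: [0.0, 0.754, 0.657, 0.001]
force: [-0.7, 0.5, 0.1]
width: 85.3
finger_force: 0.0
```

```bash
python3 - <<'E'
from plan import *
A=cur();print(A.round(3).tolist())
rows(A,pose([450.9,-27,30],Rt(8.3,0)));rows(A,pose([450.9,-27,6],Rt(8.3,0)),4)
E
```

```text
[[0.137, 0.991, 0.001, 456.778], [0.991, -0.137, 0.001, -12.907], [0.001, 0.001, -1.0, 61.563], [0.0, 0.0, 0.0, 1.0]]
1 rows of t(cm) [-1.48, -0.39, 3.15] rot [0.08, -0.04, 0.41]
4 rows of t(cm) [-0.37, -0.1, 1.39] rot [0.02, -0.01, 0.1]
```

drive_tool(
  moves=[
    {"translation": [-1.45,-0.4,0],"rot": [0,0,0.4],"gripper": 1},
    {"translation": [0,0,1.8],"rot": [0,0,0],"gripper": 1},
    {"translation": [0,0,1.8],"rot": [0,0,0],"gripper": 1},
    {"translation": [0,0,1.8],"rot": [0,0,0],"gripper": 1},
    {"translation": [0,0,0],"rot": [0,0,0],"gripper": 1},
  ],
)

```text
time_s: 2.45
tcp_pos: [448.7, -27.0, 5.9]
orientation: [-0.001, 0.756, 0.654, -0.001]
force: [-0.5, -0.6, -1.0]
width: 85.2
finger_force: 0.0
```

drive_tool(
  moves=[
    {"translation": [0,0,0],"rot": [0,0,0],"gripper": 1},
    {"translation": [0,0,0],"rot": [0,0,0],"gripper": 1},
  ],
)

```text
time_s: 2.62
tcp_pos: [451.1, -27.4, 8.1]
orientation: [0.001, 0.757, 0.654, 0.001]
force: [-0.3, 0.9, -0.7]
width: 85.3
finger_force: 0.0
```

```bash
python3 - <<'E'
from plan import *
A=cur();print(A.round(3).tolist(),observe()["force"])
rows(A,pose([450.9,-27,6],Rt(8.3,0)))
E
```

```text
[[0.145, 0.989, 0.003, 451.108], [0.989, -0.145, 0.0, -27.364], [0.001, 0.003, -1.0, 8.141], [0.0, 0.0, 0.0, 1.0]] [-0.25137622  0.91084774 -0.7336327 ]
1 rows of t(cm) [0.03, -0.03, 0.21] rot [0.14, -0.05, -0.03]
```

drive_tool(
  moves=[
    {"translation": [0,0,0],"rot": [0,0,0],"gripper": 0},
    {"translation": [0,0,0],"rot": [0,0,0],"gripper": -0.3},
    {"translation": [0,0,0],"rot": [0,0,0],"gripper": -1},
    {"translation": [0,0,0],"rot": [0,0,0],"gripper": -1},
    {"translation": [0,0,0],"rot": [0,0,0],"gripper": -1},
  ],
  force=80,
)

```text
time_s: 3.03
tcp_pos: [449.9, -27.6, 7.1]
orientation: [0.0, 0.757, 0.654, 0.0]
force: [1.5, -1.1, 13.8]
width: 25.6
finger_force: 16.1
```

drive_tool(
  moves=[
    {"translation": [0,0,0],"rot": [0,0,0],"gripper": -1},
    {"translation": [0,0,0],"rot": [0,0,0],"gripper": -1},
    {"translation": [0,0,0],"rot": [0,0,0],"gripper": -1},
    {"translation": [0,0,0],"rot": [0,0,0],"gripper": -1},
  ],
)

```text
time_s: 3.37
tcp_pos: [450.3, -27.6, 7.3]
orientation: [0.0, 0.757, 0.654, 0.0]
force: [-0.7, 0.8, 6.1]
width: 24.9
finger_force: 79.2
```

```bash
python3 - <<'E'
from plan import *
A=cur();R=A[:3,:3]
P=[A]+[pose(p,R) for p in([450,-27.6,100],[520,60,350],[670,60,350],[680,-180,350],[530,-180,350])]
for a,b in zip(P,P[1:]):rows(a,b)
E
```

```text
3 rows of t(cm) [0.0, -0.01, -3.09] rot [0.0, -0.0, 0.0]
8 rows of t(cm) [1.21, 0.71, -3.12] rot [0.0, -0.0, 0.0]
4 rows of t(cm) [0.55, 3.71, 0.0] rot [0.0, -0.0, 0.0]
7 rows of t(cm) [-3.37, 0.64, -0.0] rot [0.0, -0.0, 0.0]
4 rows of t(cm) [-0.55, -3.71, -0.0] rot [0.0, -0.0, 0.0]
```

drive_tool(
  moves=[
    {"translation": [0,0,-1.0],"rot": [0,0,0],"gripper": -1},
    {"translation": [0,0,-2.5],"rot": [0,0,0],"gripper": -1},
    {"translation": [0,0,-3.0],"rot": [0,0,0],"gripper": -1},
    {"translation": [0,0,-3.0],"rot": [0,0,0],"gripper": -1},
    {"translation": [1.2,0.7,-3.1],"rot": [0,0,0],"gripper": -1},
  ],
)

```text
time_s: 3.78
tcp_pos: [454.0, -19.7, 132.4]
orientation: [-0.001, 0.758, 0.652, -0.003]
force: [0.9, -0.2, -4.5]
width: 25.0
finger_force: 79.3
```

drive_tool(
  moves=[
    {"translation": [1.2,0.7,-3.1],"rot": [0,0,0],"gripper": -1},
    {"translation": [1.2,0.7,-3.1],"rot": [0,0,0],"gripper": -1},
    {"translation": [1.2,0.7,-3.1],"rot": [0,0,0],"gripper": -1},
    {"translation": [1.2,0.7,-3.1],"rot": [0,0,0],"gripper": -1},
    {"translation": [1.2,0.7,-3.1],"rot": [0,0,0],"gripper": -1},
  ],
)

```text
time_s: 4.2
tcp_pos: [500.2, 37.3, 288.4]
orientation: [-0.001, 0.757, 0.653, -0.001]
force: [0.8, -0.2, -4.2]
width: 24.8
finger_force: 79.2
```

drive_tool(
  moves=[
    {"translation": [1.2,0.7,-3.1],"rot": [0,0,0],"gripper": -1},
    {"translation": [1.2,0.7,-3.1],"rot": [0,0,0],"gripper": -1},
    {"translation": [0,0,0],"rot": [0,0,0],"gripper": -1},
    {"translation": [0,0,0],"rot": [0,0,0],"gripper": -1},
    {"translation": [0,0,0],"rot": [0,0,0],"gripper": -1},
  ],
)

```text
time_s: 4.62
tcp_pos: [517.3, 58.2, 347.8]
orientation: [-0.001, 0.757, 0.653, -0.002]
force: [0.9, -0.8, -3.0]
width: 24.5
finger_force: 79.4
```

```bash
cat > snap.py <<'E'
import sys
from plan import *
n=sys.argv[1];A=cur();c=read_camera("wrist");np.savez(f"pics/{n}.npz",**c,tcp=A);cv2.imwrite(f"pics/{n}.png",c["frame"][:,:,::-1]);print(A.round(3).tolist(),observe()["time_s"])
E
python3 snap.py fa
```

```text
[[0.146, 0.989, -0.004, 517.291], [0.989, -0.146, -0.002, 58.166], [-0.002, -0.004, -1.0, 347.766], [0.0, 0.0, 0.0, 1.0]] 4.6667
```

drive_tool(
  moves=[
    {"translation": [0.55,3.7,0],"rot": [0,0,0],"gripper": -1},
    {"translation": [0.55,3.7,0],"rot": [0,0,0],"gripper": -1},
    {"translation": [0.55,3.7,0],"rot": [0,0,0],"gripper": -1},
    {"translation": [0.55,3.7,0],"rot": [0,0,0],"gripper": -1},
    {"translation": [0,0,0],"rot": [0,0,0],"gripper": -1},
  ],
)

```text
time_s: 5.08
tcp_pos: [672.4, 58.8, 341.8]
orientation: [0.001, 0.757, 0.653, -0.004]
force: [-0.3, 1.4, -5.6]
width: 25.0
finger_force: 79.9
```

drive_tool(
  moves=[
    {"translation": [0,0,0],"rot": [0,0,0],"gripper": -1},
    {"translation": [0,0,0],"rot": [0,0,0],"gripper": -1},
  ],
)

```text
time_s: 5.25
tcp_pos: [667.0, 58.2, 346.9]
orientation: [-0.001, 0.757, 0.653, -0.003]
force: [0.2, -0.6, -2.6]
width: 24.9
finger_force: 79.9
```

```bash
python3 snap.py fb
```

```text
[[0.147, 0.989, -0.006, 667.021], [0.989, -0.147, -0.002, 58.206], [-0.003, -0.006, -1.0, 346.855], [0.0, 0.0, 0.0, 1.0]] 5.3
```

drive_tool(
  moves=[
    {"translation": [-3.4,0.65,0],"rot": [0,0,0],"gripper": -1},
    {"translation": [-3.4,0.65,0],"rot": [0,0,0],"gripper": -1},
    {"translation": [-3.4,0.65,0],"rot": [0,0,0],"gripper": -1},
    {"translation": [-3.4,0.65,0],"rot": [0,0,0],"gripper": -1},
    {"translation": [-3.4,0.65,0],"rot": [0,0,0],"gripper": -1},
  ],
)

```text
time_s: 5.72
tcp_pos: [674.4, -115.0, 351.3]
orientation: [-0.0, 0.757, 0.654, 0.001]
force: [0.1, 0.5, -3.3]
width: 24.9
finger_force: 80.0
```

drive_tool(
  moves=[
    {"translation": [-3.4,0.65,0],"rot": [0,0,0],"gripper": -1},
    {"translation": [-3.4,0.65,0],"rot": [0,0,0],"gripper": -1},
    {"translation": [0,0,0],"rot": [0,0,0],"gripper": -1},
    {"translation": [0,0,0],"rot": [0,0,0],"gripper": -1},
    {"translation": [0,0,0],"rot": [0,0,0],"gripper": -1},
  ],
)

```text
time_s: 6.13
tcp_pos: [677.9, -182.7, 350.8]
orientation: [-0.0, 0.757, 0.653, 0.001]
force: [-0.3, 0.8, -3.8]
width: 24.6
finger_force: 80.0
```

```bash
python3 snap.py wb
```

```text
[[0.147, 0.989, 0.001, 677.887], [0.989, -0.147, 0.002, -182.72], [0.002, 0.001, -1.0, 350.829], [0.0, 0.0, 0.0, 1.0]] 6.1833
```

drive_tool(
  moves=[
    {"translation": [-0.55,-3.7,0],"rot": [0,0,0],"gripper": -1},
    {"translation": [-0.55,-3.7,0],"rot": [0,0,0],"gripper": -1},
    {"translation": [-0.55,-3.7,0],"rot": [0,0,0],"gripper": -1},
    {"translation": [-0.55,-3.7,0],"rot": [0,0,0],"gripper": -1},
    {"translation": [0,0,0],"rot": [0,0,0],"gripper": -1},
  ],
)

```text
time_s: 6.6
tcp_pos: [519.3, -182.9, 347.3]
orientation: [-0.006, 0.758, 0.653, -0.002]
force: [-0.8, -0.5, -4.9]
width: 24.8
finger_force: 80.1
```

drive_tool(
  moves=[
    {"translation": [0,0,0],"rot": [0,0,0],"gripper": -1},
    {"translation": [0,0,0],"rot": [0,0,0],"gripper": -1},
  ],
)

```text
time_s: 6.77
tcp_pos: [530.0, -180.7, 350.6]
orientation: [0.0, 0.756, 0.655, 0.002]
force: [0.2, 0.4, -3.4]
width: 24.7
finger_force: 80.2
```

```bash
python3 snap.py wa; python3 - <<'E'
import cv2,numpy as np
f=[cv2.resize(cv2.imread(f"pics/{n}.png"),(400,300),interpolation=cv2.INTER_AREA) for n in("fa","fb","wa","wb")]
cv2.imwrite("pics/mos.png",np.vstack([np.hstack(f[:2]),np.hstack(f[2:])]))
E
```

```text
[[0.142, 0.99, 0.003, 530.013], [0.99, -0.142, 0.002, -180.722], [0.003, 0.003, -1.0, 350.608], [0.0, 0.0, 0.0, 1.0]] 6.8167
```

View pics/mos.png

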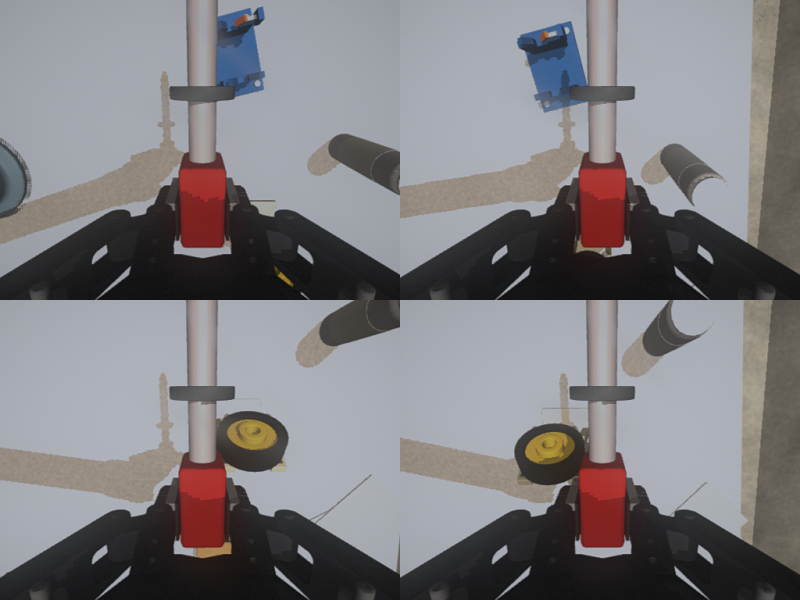

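Views: fork and clip in fa (right of bar) and fb (left of bar), wheel hub visible in wa (~320,170 full-size px on its tile) and wb. The bar sits centred and parallel to the tool x axis. I'll zoom the details.

```bash
python3 - <<'E'
from h import *
im=[]
for n,(x0,y0,w,h) in (("fa",(270,0,80,130)),("fb",(145,20,100,130)),("wa",(275,130,100,95)),("wb",(140,145,110,95))):
    f=load(n)["frame"][y0:y0+h,x0:x0+w,::-1];g=cv2.resize(f,(400,300),interpolation=cv2.INTER_CUBIC);im.append(cv2.convertScaleAbs(g,alpha=1.3));
cv2.imwrite("pics/mos2.png",np.vstack([np.hstack(im[:2]),np.hstack(im[2:])]))
E
```

```text
(no output)
```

View pics/mos2.png

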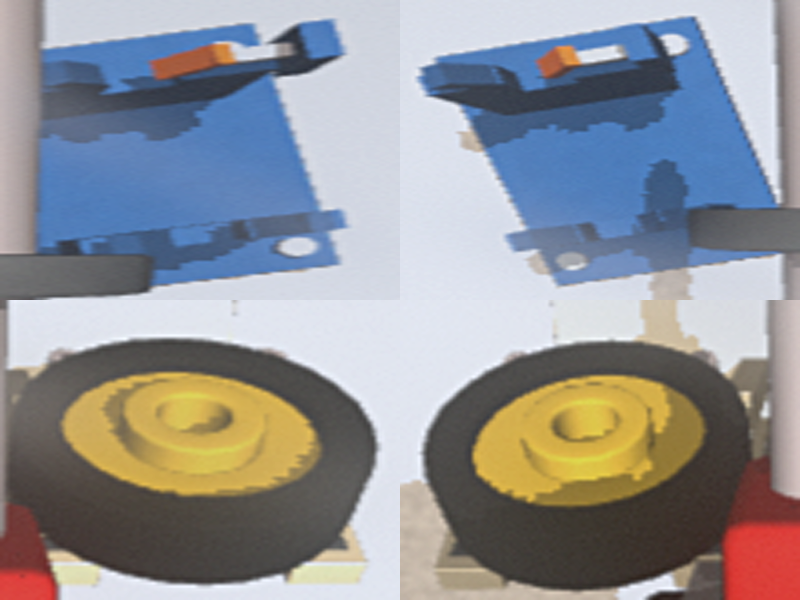

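Bore mouth centres are at mosaic (193,412) in wa and (585,421) in wb; fork base corners, orange tongue and prongs are clear in fa and fb.

```bash
python3 - <<'E'
from plan import *
C={n:load(n) for n in("fa","fb","wa","wb")};S=load("scene0")
box={"fa":(270,0,80,130,0,0),"fb":(145,20,100,130,400,0),"wa":(275,130,100,95,0,300),"wb":(140,145,110,95,400,300)}
def m(n,x,y):
    x0,y0,w,h,ox,oy=box[n];return (C[n],(x0+(x-ox+.5)*w/400-.5,y0+(y-oy+.5)*h/300-.5))
s=lambda x,y:(S,(180+(x+.5)/3.7-.5,115+(y+.5)/3.7-.5))
print("bore top",tri(m("wa",193,412),m("wb",585,421)),tri(m("wa",193,412),m("wb",585,421),s(170,104)))
a=Rt(8,30)[:,0];b=tri(m("wa",193,412),m("wb",585,421))[0];print("wheel",b-19*a)
# rails low end corners, rack
for n,p in(("fa lowR",m("fa",340,265)),("fb lowL",m("fb",558,285)),("fb lowR",m("fb",780,200)),("fb upR",m("fb",695,18)),("fa upR",m("fa",258,20))):print(n,onz(*p,6).round(1))
print("hole nearR fa",onz(*m("fa",297,247),6).round(1)," hole nearL fb",onz(*m("fb",571,261),6).round(1),"farR fb",onz(*m("fb",675,43),6).round(1))
for n,p,q in(("tongue low",m("fa",154,74),m("fb",551,77)),("orange top corner",m("fa",222,44),m("fb",573,46)),("left clip prong",m("fa",75,78),m("fb",468,75)),("housing",m("fa",322,40),m("fb",650,35))):print(n,tri(p,q))
# bar in tool frame
for n in C:
    c=C[n];P=np.linalg.inv(c["tcp"])@c["pose"];
for n,p in(("collar",(258.5,119)),("rod top",(258.5,10))):
    c=dict(C["wa"]);c["pose"]=P;o,d=ray(c,p);print(n,"tool",(o+d*(-10.7-o[2])/d[2]).round(1))
E
```

```text
bore top (array([ 602.43756615, -181.8678753 ,  174.11401449]), [0.3, 0.3]) (array([ 603.38720806, -181.81969118,  178.12645596]), [2.0, 0.5, 2.2])
wheel [ 600.14754477 -198.16222408  164.61401449]
fa lowR [649.2  98.1   6. ]
fb lowL [548.2  89.7   6. ]
fb lowR [647.  133.1   6. ]
fb upR [634.5 247.6   6. ]
fa upR [636.9 250.3   6. ]
hole nearR fa [636.8 111.9   6. ]  hole nearL fb [557.  105.2   6. ] farR fb [624.5 234.5   6. ]
tongue low (array([591.60777152, 207.28319116,  85.10727943]), [1.1, 1.1])
orange top corner (array([605.61319353, 215.5114504 , 105.27517341]), [0.0, 0.0])
left clip prong (array([570.45276754, 206.96750619, 100.70931859]), [0.8, 0.8])
housing (array([629.02448455, 215.66350919, 104.55944884]), [1.6, 1.6])
collar tool [ 64.4   1.  -10.7]
rod top tool [106.6   1.  -10.7]
```

```bash
cat >> plan.py <<'E'
OT=np.array([.9,1.0,-10.7]);W=np.array([600.5,-198,165.])
def po(O,R): return pose(np.asarray(O)-R@OT,R)
E
python3 - <<'E'
from plan import *
A=cur();R=Rt(8,30);a=R[:,0]
P=[A,po([450,-300,320],R),po([450,-412,70],R),po(W-250*a+[0,0,25],R),po(W-250*a,R)]
for x,y in zip(P,P[1:]):rows(x,y)
E
```

```text
5 rows of t(cm) [-2.64, -1.29, 0.27] rot [0.04, 5.99, -0.02]
8 rows of t(cm) [-2.76, 0.19, 2.01] rot [-0.0, -0.0, 0.0]
4 rows of t(cm) [0.29, 2.98, 0.31] rot [-0.0, -0.0, 0.0]
1 rows of t(cm) [-1.25, 0.0, 2.17] rot [-0.0, -0.0, 0.0]
```

drive_tool(
  moves=[
    {"translation": [-2.64,-1.29,0.27],"rot": [0,6,0],"gripper": -1},
    {"translation": [-2.64,-1.29,0.27],"rot": [0,6,0],"gripper": -1},
    {"translation": [-2.64,-1.29,0.27],"rot": [0,6,0],"gripper": -1},
    {"translation": [-2.64,-1.29,0.27],"rot": [0,6,0],"gripper": -1},
    {"translation": [-2.64,-1.29,0.27],"rot": [0,6,0],"gripper": -1},
  ],
)

```text
time_s: 7.23
tcp_pos: [449.6, -299.5, 311.0]
orientation: [-0.167, 0.73, 0.633, 0.198]
force: [0.7, -0.0, -4.1]
width: 24.7
finger_force: 80.3
```

drive_tool(
  moves=[
    {"translation": [-2.76,0.19,2.0],"rot": [0,0,0],"gripper": -1},
    {"translation": [-2.76,0.19,2.0],"rot": [0,0,0],"gripper": -1},
    {"translation": [-2.76,0.19,2.0],"rot": [0,0,0],"gripper": -1},
    {"translation": [-2.76,0.19,2.0],"rot": [0,0,0],"gripper": -1},
    {"translation": [-2.76,0.19,2.0],"rot": [0,0,0],"gripper": -1},
  ],
)

```text
time_s: 7.65
tcp_pos: [449.1, -368.6, 151.3]
orientation: [-0.168, 0.73, 0.633, 0.195]
force: [0.8, -0.4, -2.9]
width: 24.9
finger_force: 80.4
```

drive_tool(
  moves=[
    {"translation": [-2.76,0.19,2.0],"rot": [0,0,0],"gripper": -1},
    {"translation": [-2.76,0.19,2.0],"rot": [0,0,0],"gripper": -1},
    {"translation": [0,0,0],"rot": [0,0,0],"gripper": -1},
    {"translation": [0,0,0],"rot": [0,0,0],"gripper": -1},
    {"translation": [0,0,0],"rot": [0,0,0],"gripper": -1},
  ],
)

```text
time_s: 8.07
tcp_pos: [448.4, -395.4, 92.1]
orientation: [-0.169, 0.73, 0.632, 0.196]
force: [0.5, 0.7, -3.0]
width: 24.8
finger_force: 80.0
```

```bash
python3 - <<'E'
from plan import *
A=cur();R=Rt(8,30);a=R[:,0];print(A.round(3).tolist())
P=[A,po([450,-412,70],R),po(W-250*a+[0,0,25],R)]
for x,y in zip(P,P[1:]):rows(x,y)
E
```

```text
[[0.123, 0.99, 0.073, 448.43], [0.858, -0.143, 0.494, -395.442], [0.499, 0.001, -0.866, 92.138], [0.0, 0.0, 0.0, 1.0]]
1 rows of t(cm) [-2.6, 0.29, 2.18] rot [0.19, 0.04, -0.15]
4 rows of t(cm) [0.29, 2.98, 0.31] rot [-0.0, -0.0, 0.0]
```

drive_tool(
  moves=[
    {"translation": [-2.6,0.3,2.2],"rot": [0.2,0,-0.15],"gripper": -1},
    {"translation": [0.29,2.98,0.31],"rot": [0,0,0],"gripper": -1},
    {"translation": [0.29,2.98,0.31],"rot": [0,0,0],"gripper": -1},
    {"translation": [0.29,2.98,0.31],"rot": [0,0,0],"gripper": -1},
    {"translation": [0.29,2.98,0.31],"rot": [0,0,0],"gripper": -1},
  ],
)

```text
time_s: 8.48
tcp_pos: [572.0, -407.8, 58.2]
orientation: [-0.168, 0.729, 0.634, 0.196]
force: [0.0, 0.1, -2.5]
width: 25.0
finger_force: 80.3
```

drive_tool(
  moves=[
    {"translation": [0,0,0],"rot": [0,0,0],"gripper": -1},
    {"translation": [0,0,0],"rot": [0,0,0],"gripper": -1},
    {"translation": [0,0,0],"rot": [0,0,0],"gripper": -1},
  ],
)

```text
time_s: 8.73
tcp_pos: [569.3, -408.0, 56.9]
orientation: [-0.169, 0.729, 0.634, 0.195]
force: [-1.4, -0.3, -4.1]
width: 24.6
finger_force: 80.3
```

```bash
python3 - <<'E'
from plan import *
A=cur();R=Rt(8,30);a=R[:,0];print(A.round(3).tolist())
rows(A,po(W-250*a,R)); rows(A,po(W-200*a,R))
n="side";c=read_camera(n);np.savez("pics/side1.npz",**c)
c2=read_camera("scene")
x0,y0,w,h=[int(v) for v in (proj(c,[590,-300,100])[0]-55,proj(c,[590,-300,100])[1]-60,110,110)]
f=cv2.resize(c["frame"][y0:y0+h,x0:x0+w],None,fx=5.4,fy=5.4,interpolation=cv2.INTER_CUBIC);cv2.imwrite("pics/s1c.png",f[:,:,::-1]);print(x0,y0)
E
```

```text
[[0.12, 0.99, 0.07, 569.316], [0.859, -0.139, 0.493, -407.97], [0.498, 0.001, -0.867, 56.898], [0.0, 0.0, 0.0, 1.0]]
1 rows of t(cm) [-1.3, 0.06, 2.32] rot [0.03, 0.13, 0.04]
2 rows of t(cm) [1.85, 0.03, 1.16] rot [0.02, 0.07, 0.02]
223 179
```

View pics/s1c.png

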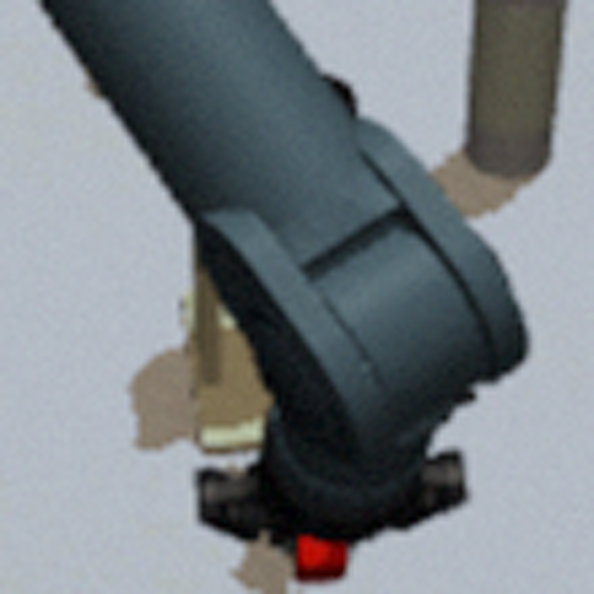

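The side view is blocked by the arm itself (handle at 320,557, rack post at 205,330), so insertion goes by pose and force.

drive_tool(
  moves=[
    {"translation": [-1.3,0.06,2.3],"rot": [0,0.1,0],"gripper": -1},
    {"translation": [2.0,0,0],"rot": [0,0,0],"gripper": -1},
    {"translation": [2.0,0,0],"rot": [0,0,0],"gripper": -1},
    {"translation": [0,0,0],"rot": [0,0,0],"gripper": -1},
    {"translation": [0,0,0],"rot": [0,0,0],"gripper": -1},
  ],
)

```text
time_s: 9.25
tcp_pos: [574.0, -373.1, 49.5]
orientation: [-0.17, 0.729, 0.633, 0.196]
force: [0.4, -1.2, -3.8]
width: 25.0
finger_force: 80.4
```

drive_tool(
  moves=[
    {"translation": [0,0,0],"rot": [0,0,0],"gripper": -1},
    {"translation": [0,0,0],"rot": [0,0,0],"gripper": -1},
  ],
)

```text
time_s: 9.42
tcp_pos: [572.2, -375.3, 48.5]
orientation: [-0.17, 0.731, 0.632, 0.195]
force: [-0.3, -0.5, -4.0]
width: 25.0
finger_force: 80.4
```

```bash
cat > st.py <<'E'
from plan import *
def st():
    A=cur();R=A[:3,:3];O=A[:3,3]+R@OT;a=Rt(8,30)[:,0];v=O-W;s=-v@a;e=R.T@(v+s*a)
    s_=observe();print("s",s.round(1),"off-axis tool y,z",e[1:].round(1),"az,el",np.degrees(np.arctan2(R[0,0],R[1,0])).round(1),np.degrees(np.arcsin(R[2,0])).round(1),"F tool",(R.T@s_["force"]).round(1),"T",s_["wrist_torque"].round(2),s_["time_s"])
st()
c=read_camera("scene");np.savez("pics/sc.npz",**c)
E
python3 st.py;python3 st.py
```

```text
s 212.8 off-axis tool y,z [-2.3  0.5] az,el 8.3 30.0 F tool [-2.4 -0.2  3.2] T [-0.99  0.1   0.04] 9.4167
s 212.8 off-axis tool y,z [-2.3  0.7] az,el 8.3 30.0 F tool [-1.5  0.3  2.5] T [-0.96  0.14  0.05] 9.4667
```

drive_tool(
  moves=[
    {"translation": [0.8,0.2,-0.05],"rot": [0,0,0],"gripper": -1},
    {"translation": [0.8,0,0],"rot": [0,0,0],"gripper": -1},
    {"translation": [0.6,0,0],"rot": [0,0,0],"gripper": -1},
    {"translation": [0,0,0],"rot": [0,0,0],"gripper": -1},
    {"translation": [0,0,0],"rot": [0,0,0],"gripper": -1},
  ],
)

```text
time_s: 9.93
tcp_pos: [579.1, -354.1, 60.2]
orientation: [-0.171, 0.729, 0.633, 0.196]
force: [-0.2, -0.8, -3.1]
width: 24.1
finger_force: 80.3
```

```bash
python3 st.py;python3 st.py;python3 st.py
```

```text
s 188.0 off-axis tool y,z [1.5 1.3] az,el 8.1 30.1 F tool [-2.2 -0.   2.2] T [-0.97  0.12 -0.03] 9.9333
s 188.7 off-axis tool y,z [1.1 1.2] az,el 8.1 30.1 F tool [-2.1  0.9  2.7] T [-0.99  0.11 -0.02] 9.9833
s 189.2 off-axis tool y,z [0.8 1.2] az,el 8.2 30.1 F tool [-0.7 -0.3  3.1] T [-0.95  0.14  0.03] 10.0333
```

drive_tool(
  moves=[
    {"translation": [0.4,0,-0.1],"rot": [0,0,0],"gripper": -1},
    {"translation": [0.4,0,0],"rot": [0,0,0],"gripper": -1},
    {"translation": [0.4,0,0],"rot": [0,0,0],"gripper": -1},
    {"translation": [0.4,0,0],"rot": [0,0,0],"gripper": -1},
    {"translation": [0.4,0,0],"rot": [0,0,0],"gripper": -1},
  ],
)

```text
time_s: 10.5
tcp_pos: [580.8, -338.0, 70.8]
orientation: [-0.171, 0.73, 0.633, 0.196]
force: [0.2, 0.4, -4.1]
width: 24.7
finger_force: 80.3
```

```bash
python3 st.py;python3 st.py;python3 st.py
```

```text
s 168.6 off-axis tool y,z [1.  0.2] az,el 8.2 30.1 F tool [-1.7  0.1  3.7] T [-0.99  0.09  0.  ] 10.5
s 167.5 off-axis tool y,z [1.4 0.2] az,el 8.1 30.2 F tool [-0.4 -0.4  2.8] T [-0.87  0.14  0.01] 10.55
s 167.9 off-axis tool y,z [1.5 0.2] az,el 8.1 30.1 F tool [-1.7  0.7  2.5] T [-1.    0.12 -0.01] 10.6
```

drive_tool(
  moves=[
    {"translation": [0.6,-0.1,0],"rot": [0,0,0],"gripper": -1},
    {"translation": [0.6,0,0],"rot": [0,0,0],"gripper": -1},
    {"translation": [0.6,0,0],"rot": [0,0,0],"gripper": -1},
    {"translation": [0.6,0,0],"rot": [0,0,0],"gripper": -1},
    {"translation": [0.6,0,0],"rot": [0,0,0],"gripper": -1},
  ],
)

```text
time_s: 11.07
tcp_pos: [583.6, -311.9, 86.1]
orientation: [-0.171, 0.73, 0.633, 0.196]
force: [0.1, 0.2, -3.3]
width: 24.8
finger_force: 80.3
```

```bash
python3 st.py;python3 st.py;python3 - <<'E'
from h import *
c=load("sc");print(blobs(c,(18,170,90),(32,255,255),(130,90,440,330))[0])
cv2.imwrite("pics/ins.png",cv2.resize(c["frame"][100:200,180:290],None,fx=5,fy=5,interpolation=cv2.INTER_CUBIC)[:,:,::-1])
E
```

```text
s 138.3 off-axis tool y,z [0.1 0.1] az,el 8.2 30.1 F tool [-1.4  0.1  3. ] T [-0.96  0.14 -0.02] 11.0667
s 136.6 off-axis tool y,z [0.7 0.2] az,el 8.0 30.2 F tool [-0.   0.2  2.7] T [-0.84  0.1   0.01] 11.1167
[([216, 133, 21, 22, 331], [226.1, 143.6])]
```

View pics/ins.png

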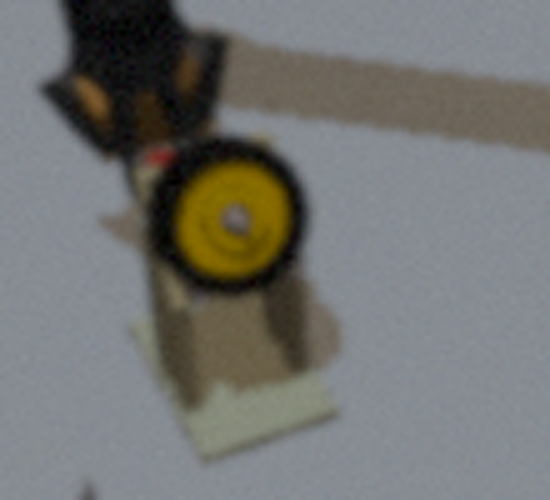

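The bar's steel tip shows in the bore (235,220) and the hub hasn't moved: threaded. Continue to the collar.

drive_tool(
  moves=[
    {"translation": [0.8,0,0],"rot": [0,0,0],"gripper": -1},
    {"translation": [0.8,0,0],"rot": [0,0,0],"gripper": -1},
    {"translation": [0.8,0,0],"rot": [0,0,0],"gripper": -1},
    {"translation": [0.8,0,0],"rot": [0,0,0],"gripper": -1},
    {"translation": [0.6,0,0],"rot": [0,0,0],"gripper": -1},
  ],
)

```text
time_s: 11.58
tcp_pos: [588.6, -278.8, 105.4]
orientation: [-0.171, 0.729, 0.633, 0.196]
force: [0.3, -0.2, -3.7]
width: 25.0
finger_force: 80.3
```

drive_tool(
  moves=[
    {"translation": [0,0,0],"rot": [0,0,0],"gripper": -1},
    {"translation": [0,0,0],"rot": [0,0,0],"gripper": -1},
  ],
)

```text
time_s: 11.75
tcp_pos: [588.5, -279.5, 105.0]
orientation: [-0.171, 0.729, 0.633, 0.196]
force: [-0.0, 0.0, -2.9]
width: 24.7
finger_force: 80.3
```

```bash
python3 st.py;python3 st.py;python3 - <<'E'
from h import *
c=load("sc");print(blobs(c,(18,170,90),(32,255,255),(130,90,440,330))[0])
E
```

```text
s 100.5 off-axis tool y,z [0.4 0.1] az,el 8.1 30.1 F tool [-1.4 -0.   2.5] T [-1.02  0.18  0.05] 11.75
s 101.3 off-axis tool y,z [ 0. -0.] az,el 8.2 30.1 F tool [-2.  -0.3  3.5] T [-1.01  0.12 -0.01] 11.8
[([216, 133, 21, 22, 293], [225.4, 143.1])]
```

drive_tool(
  moves=[
    {"translation": [0.5,0,0],"rot": [0,0,0],"gripper": -1},
    {"translation": [0.6,0,0],"rot": [0,0,0],"gripper": -1},
    {"translation": [0,0,0],"rot": [0,0,0],"gripper": -1},
    {"translation": [0.25,0,-0.43],"rot": [0,0,0],"gripper": -1},
    {"translation": [0.25,0,-0.43],"rot": [0,0,0],"gripper": -1},
  ],
)

```text
time_s: 12.27
tcp_pos: [588.7, -270.8, 119.1]
orientation: [-0.171, 0.73, 0.633, 0.194]
force: [-0.2, -0.0, -6.5]
width: 24.7
finger_force: 79.8
```

drive_tool(
  moves=[
    {"translation": [0.5,0,-0.87],"rot": [0,0,0],"gripper": -1},
    {"translation": [0.5,0,-0.87],"rot": [0,0,0],"gripper": -1},
    {"translation": [0.5,0,-0.87],"rot": [0,0,0],"gripper": -1},
    {"translation": [0,0,0],"rot": [0,0,0],"gripper": -1},
    {"translation": [0,0,0],"rot": [0,0,0],"gripper": -1},
  ],
)

```text
time_s: 12.68
tcp_pos: [590.0, -271.9, 151.6]
orientation: [-0.169, 0.73, 0.633, 0.196]
force: [0.4, 0.1, -7.7]
width: 25.0
finger_force: 79.9
```

```bash
python3 st.py;python3 st.py;python3 - <<'E'
from h import *
c=load("sc");print(blobs(c,(18,170,90),(32,255,255),(130,90,440,330))[0])
E
```

```text
s 70.4 off-axis tool y,z [  0.9 -36.4] az,el 8.1 30.0 F tool [-3.7  0.4  6.7] T [-1.64  0.24  0.  ] 12.6833
s 70.5 off-axis tool y,z [  0.3 -35.4] az,el 8.2 30.0 F tool [-3.1  0.1  6.4] T [-1.62  0.26  0.02] 12.7333
[([215, 124, 21, 22, 283], [223.6, 133.5])]
```

```bash
cat >> plan.py <<'E'
SA=-5.0 # stand azimuth
def sax(az=None):
    t=np.radians(SA if az is None else az);x=np.array([np.sin(t),np.cos(t),0]);return np.c_[x,np.cross([0,0,1],x),[0,0,1]]
CS=np.array([588.5,210.2,0]) # slot middle at clip cheek
S0=CS+5*sax()[:,0]
def sp(x,y,z): return S0+sax()@np.array([x,y,z],float)
E
python3 - <<'E'
from plan import *
C={n:load(n) for n in("fa","fb")};S=load("scene0");D=load("side0")
box={"fa":(270,0,80,130,0,0),"fb":(145,20,100,130,400,0)}
def m(n,x,y):
    x0,y0,w,h,ox,oy=box[n];return (C[n],(x0+(x-ox+.5)*w/400-.5,y0+(y-oy+.5)*h/300-.5))
s=lambda x,y:(S,(180+(x+.5)/3.7-.5,115+(y+.5)/3.7-.5)); d=lambda x,y:(D,(200+(x+.5)/4.5-.5,140+(y+.5)/4.5-.5))
def ip(n,p,z): print(n,(sax().T@(onz(*p,z)-S0)).round(1))
ip("fa plain R prong",m("fa",325,218),113);ip("fb plain L prong",m("fb",540,240),113)
ip("fa plain L edge?",m("fa",70,245),113)
ip("fa clip L prong",m("fa",75,70),113);ip("fb clip L prong",m("fb",468,75),113)
ip("fa tongue low",m("fa",154,72),90);ip("fb tongue low",m("fb",551,77),90)
ip("fa tongue top",m("fa",222,50),111);ip("fb tongue top",m("fb",575,52),111)
ip("fa housing",m("fa",322,40),115);ip("fb housing",m("fb",650,35),115)
ip("scene clip prong",s(492,450),113);ip("scene clip housing",s(430,495),115);ip("scene tongue",s(462,480),111)
ip("scene plain hi",s(416,380),113);ip("scene plain lo",s(372,410),113)
# where expected features lie in side crop & scene crop
for n,p in(("plainL",(-89,18,113)),("plainR",(-89,-18,113)),("clipL",(-5,18,113)),("hous",(-5,-38,115)),("clipmid",(-5,0,90))):
    a=proj(S,sp(*p));b=proj(D,sp(*p));print(n,"scene",((a-[180,115])*3.7).round(),"side",((b-[200,140])*4.5).round())
E
```

```text
fa plain R prong [-89.  -25.2 113. ]
fb plain L prong [-91.6  19.4 113. ]
fa plain L edge? [-87.9  37.8 113. ]
fa clip L prong [ -6.3  19.1 113. ]
fb clip L prong [ -8.7  15.  113. ]
fa tongue low [-7.1 -2.3 90. ]
fb tongue low [-10.3  -3.8  90. ]
fa tongue top [ -5.  -15.8 111. ]
fb tongue top [ -5.4 -18.2 111. ]
fa housing [ -6.8 -37.7 115. ]
fb housing [ -4.1 -42.1 115. ]
scene clip prong [ -5.9  23.7 113. ]
scene clip housing [ -4.7 -39.  115. ]
scene tongue [ -1.4 -10.4 111. ]
scene plain hi [-89.2  22.8 113. ]
scene plain lo [-88.9 -21.8 113. ]
plainL scene [410. 382.] side [206. 115.]
plainR scene [374. 406.] side [247. 108.]
clipL scene [486. 453.] side [179.  69.]
hous scene [429. 493.] side [240.  57.]
clipmid scene [465. 484.] side [200.  88.]
```

```bash
python3 - <<'E'
from plan import *
A=cur()
B=A.copy();B[:3,3]=[575,-265,330]
P=[A,B,po(sp(-136,0,250),Rt(SA,8)),po(sp(-136,0,130),Rt(SA,8))]
for x,y in zip(P,P[1:]):rows(x,y)
print(P[2].round(2).tolist())
E
```

```text
5 rows of t(cm) [1.87, -0.3, -3.08] rot [0.0, 0.0, -0.0]
10 rows of t(cm) [2.96, 0.09, 2.06] rot [0.42, -2.2, -1.25]
4 rows of t(cm) [-0.42, 0.0, 2.97] rot [-0.0, 0.0, -0.0]
[[-0.09, 1.0, -0.01, 598.87], [0.99, 0.09, 0.14, 80.21], [0.14, 0.0, -0.99, 239.28], [0.0, 0.0, 0.0, 1.0]]
```

drive_tool(
  moves=[
    {"translation": [1.0,-0.1,-1.6],"rot": [0,0,0],"gripper": -1},
    {"translation": [1.9,-0.3,-3.1],"rot": [0,0,0],"gripper": -1},
    {"translation": [1.9,-0.3,-3.1],"rot": [0,0,0],"gripper": -1},
    {"translation": [1.9,-0.3,-3.1],"rot": [0,0,0],"gripper": -1},
    {"translation": [1.9,-0.3,-3.1],"rot": [0,0,0],"gripper": -1},
  ],
)

```text
time_s: 13.2
tcp_pos: [576.4, -264.6, 316.9]
orientation: [-0.171, 0.73, 0.632, 0.195]
force: [0.7, 0.2, -6.8]
width: 24.7
finger_force: 79.9
```

drive_tool(
  moves=[
    {"translation": [0.8,-0.2,-1.5],"rot": [0,0,0],"gripper": -1},
    {"translation": [0,0,0],"rot": [0,0,0],"gripper": -1},
    {"translation": [0,0,0],"rot": [0,0,0],"gripper": -1},
    {"translation": [0,0,0],"rot": [0,0,0],"gripper": -1},
  ],
)

```text
time_s: 13.53
tcp_pos: [574.3, -264.5, 328.5]
orientation: [-0.173, 0.73, 0.632, 0.195]
force: [-0.0, -0.3, -8.3]
width: 24.4
finger_force: 80.1
```

```bash
python3 - <<'E'
from plan import *
A=cur();print(A.round(2).tolist(),observe()["force"])
rows(A,po(sp(-136,0,250),Rt(SA,8)),15)
c=read_camera("scene");S=c
print(blobs(c,(18,170,90),(32,255,255),(130,50,440,330))[0], proj(c,A[:3,3]+A[:3,:3]@(OT+[86+19,0,0])))
E
```

```text
[[0.13, 0.99, 0.07, 574.35], [0.86, -0.14, 0.5, -264.54], [0.5, -0.01, -0.86, 328.46], [0.0, 0.0, 0.0, 1.0]] [-0.01229458 -0.27931259 -8.27927373]
15 rows of t(cm) [1.98, 0.08, 1.35] rot [0.27, -1.47, -0.84]
[([215, 72, 24, 26, 373], [225.3, 84.0])] [226.57469606  83.39248627]
```

drive_tool(
  moves=[
    {"translation": [2,0.08,1.35],"rot": [0.27,-1.47,-0.84],"gripper": -1},
    {"translation": [2,0.08,1.35],"rot": [0.27,-1.47,-0.84],"gripper": -1},
    {"translation": [2,0.08,1.35],"rot": [0.27,-1.47,-0.84],"gripper": -1},
    {"translation": [2,0.08,1.35],"rot": [0.27,-1.47,-0.84],"gripper": -1},
    {"translation": [2,0.08,1.35],"rot": [0.27,-1.47,-0.84],"gripper": -1},
  ],
)

```text
time_s: 14.0
tcp_pos: [591.5, -144.5, 313.5]
orientation: [-0.134, 0.715, 0.671, 0.145]
force: [0.6, -0.0, -7.0]
width: 25.3
finger_force: 79.9
```

drive_tool(
  moves=[
    {"translation": [2,0.08,1.35],"rot": [0.27,-1.47,-0.84],"gripper": -1},
    {"translation": [2,0.08,1.35],"rot": [0.27,-1.47,-0.84],"gripper": -1},
    {"translation": [2,0.08,1.35],"rot": [0.27,-1.47,-0.84],"gripper": -1},
    {"translation": [2,0.08,1.35],"rot": [0.27,-1.47,-0.84],"gripper": -1},
    {"translation": [2,0.08,1.35],"rot": [0.27,-1.47,-0.84],"gripper": -1},
  ],
)

```text
time_s: 14.42
tcp_pos: [598.9, -27.9, 283.8]
orientation: [-0.093, 0.696, 0.705, 0.095]
force: [0.9, 0.7, -7.0]
width: 24.5
finger_force: 79.8
```

drive_tool(
  moves=[
    {"translation": [2,0.08,1.35],"rot": [0.27,-1.47,-0.84],"gripper": -1},
    {"translation": [2,0.08,1.35],"rot": [0.27,-1.47,-0.84],"gripper": -1},
    {"translation": [2,0.08,1.35],"rot": [0.27,-1.47,-0.84],"gripper": -1},
    {"translation": [2,0.08,1.35],"rot": [0.27,-1.47,-0.84],"gripper": -1},
    {"translation": [2,0.08,1.35],"rot": [0.27,-1.47,-0.84],"gripper": -1},
  ],
)

```text
time_s: 14.83
tcp_pos: [597.8, 83.8, 239.2]
orientation: [-0.053, 0.674, 0.736, 0.045]
force: [1.2, -0.3, -7.2]
width: 24.7
finger_force: 79.8
```

drive_tool(
  moves=[
    {"translation": [0,0,0],"rot": [0,0,0],"gripper": -1},
    {"translation": [0,0,0],"rot": [0,0,0],"gripper": -1},
    {"translation": [0,0,0],"rot": [0,0,0],"gripper": -1},
  ],
)

```text
time_s: 15.08
tcp_pos: [598.6, 82.3, 240.0]
orientation: [-0.052, 0.674, 0.736, 0.045]
force: [-0.4, -0.3, -5.8]
width: 24.2
finger_force: 79.8
```

```bash
cat > st2.py <<'E'
from plan import *
def st2():
    A=cur();R=A[:3,:3];s=observe()
    f=lambda x:(sax().T@(A[:3,3]+R@(OT+[x,0,0])-S0)).round(1)
    print("stand: O",f(0),"near",f(47),"far",f(131),"el",np.degrees(np.arcsin(R[2,0])).round(1),"roll",np.degrees(R[2,1]).round(1),"F",s["force"].round(1),s["time_s"])
E
python3 - <<'E'
from st2 import *
st2();A=cur()
rows(A,po(sp(-136,0,140),Rt(SA,8)))
c=read_camera("scene");np.savez("pics/ov.npz",**c)
print(blobs(c,(18,170,90),(32,255,255),(130,50,440,330))[0], proj(c,A[:3,3]+A[:3,:3]@(OT+[86+19,0,0])))
E
```

```text
stand: O [-1.339e+02  1.000e-01  2.507e+02] near [-8.740e+01  1.000e-01  2.572e+02] far [-4.200e+00  2.000e-01  2.687e+02] el 7.9 roll -0.2 F [-0.4 -0.3 -5.8] 15.0833
3 rows of t(cm) [-0.58, 0.01, 3.65] rot [-0.08, 0.03, 0.02]
[([297, 191, 14, 15, 96], [302.6, 197.0])] [304.75097578 199.8479287 ]
```

drive_tool(
  moves=[
    {"translation": [-0.5,0,2.8],"rot": [0,0,0],"gripper": -1},
    {"translation": [-0.5,0,2.8],"rot": [0,0,0],"gripper": -1},
    {"translation": [-0.5,0,2.8],"rot": [0,0,0],"gripper": -1},
    {"translation": [-0.4,0,2.0],"rot": [0,0,0],"gripper": -1},
    {"translation": [0,0,0],"rot": [0,0,0],"gripper": -1},
  ],
)

```text
time_s: 15.55
tcp_pos: [596.7, 74.7, 131.6]
orientation: [-0.053, 0.675, 0.734, 0.043]
force: [-2.5, -0.0, -8.7]
width: 25.2
finger_force: 80.0
```

drive_tool(
  moves=[
    {"translation": [0,0,0],"rot": [0,0,0],"gripper": -1},
    {"translation": [0,0,0],"rot": [0,0,0],"gripper": -1},
  ],
)

```text
time_s: 15.72
tcp_pos: [603.1, 76.5, 138.9]
orientation: [-0.049, 0.675, 0.735, 0.049]
force: [1.4, -0.1, -6.2]
width: 24.4
finger_force: 80.1
```

```bash
python3 - <<'E'
from st2 import *
st2();A=cur();a=A[:3,:3]
c=read_camera("scene");np.savez("pics/ov.npz",**c);d=read_camera("side");np.savez("pics/ovd.npz",**d);st2()
f=cv2.resize(c["frame"][165:290,250:340],None,fx=4.4,fy=4.4,interpolation=cv2.INTER_CUBIC);g=cv2.resize(d["frame"][130:230,190:280],None,fx=4.4,fy=5.5,interpolation=cv2.INTER_CUBIC)
cv2.imwrite("pics/ov.png",np.hstack([f,g])[:,:,::-1])
for n,x in(("tip",170),("far",131)):
    p=A[:3,3]+a@(OT+[x,0,0]);q=proj(c,p);r=proj(d,p);print(n,(q-[250,165])*4.4,(r-[190,130])*[4.4,5.5])
print("clip slot mid",(proj(c,sp(-5,0,96))-[250,165])*4.4,"tongue 90",(proj(c,sp(-5,-2.5,90))-[250,165])*4.4)
E
```

```text
stand: O [-140.1   -3.8  149.6] near [-93.5  -3.9 156.1] far [-10.3  -4.  167.8] el 8.0 roll 0.3 F [ 1.4 -0.1 -6.2] 15.7167
stand: O [-139.4   -4.7  150.7] near [-92.9  -4.7 157.2] far [ -9.7  -4.7 168.9] el 8.0 roll 0.5 F [ 0.3  0.3 -6.1] 15.8167
tip [291.15247122 318.0998622 ] [230.14654354  39.80369117]
far [244.99156994 280.77433739] [242.30675888  69.9749528 ]
clip slot mid [246.14956036 349.80905003] tongue 90 [242.41377281 357.23040931]
```

View pics/ov.png

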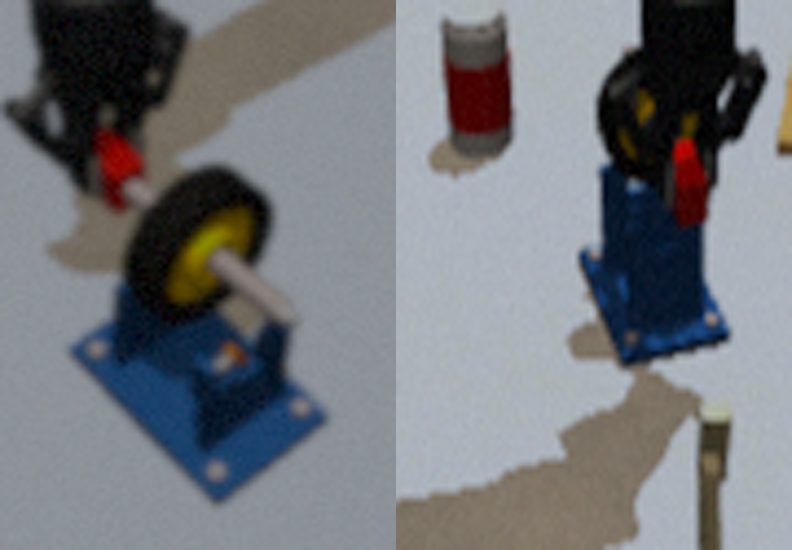

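The picture shows the wheel on the bar above the fork, the tip at (293,318) where predicted (291,318), and the clip open below at (232,355).

drive_tool(
  moves=[
    {"translation": [0,0,0],"rot": [0,0,0],"gripper": -1},
    {"translation": [0,0,0],"rot": [0,0,0],"gripper": -1},
    {"translation": [0,0,0],"rot": [0,0,0],"gripper": -1},
    {"translation": [0,0,0],"rot": [0,0,0],"gripper": -1},
    {"translation": [0,0,0],"rot": [0,0,0],"gripper": -1},
  ],
)

```text
time_s: 16.23
tcp_pos: [601.7, 77.7, 137.6]
orientation: [-0.05, 0.674, 0.736, 0.048]
force: [0.1, 0.4, -7.5]
width: 25.1
finger_force: 80.1
```

```bash
python3 - <<'E'
from st2 import *
st2();A=cur()
rows(A,po(sp(-136,-.5,104),Rt(SA,8)))
E
```

```text
stand: O [-138.7   -2.6  148.3] near [-92.1  -2.5 154.8] far [ -9.   -2.4 166.4] el 8.0 roll 0.2 F [ 0.1  0.4 -7.5] 16.2333
2 rows of t(cm) [-0.17, -0.11, 2.21] rot [0.09, 0.02, 0.03]
```

drive_tool(
  moves=[
    {"translation": [0,-0.2,0.8],"rot": [0,0,0],"gripper": -1},
    {"translation": [-0.1,0,0.8],"rot": [0,0,0],"gripper": -1},
    {"translation": [-0.1,0,0.8],"rot": [0,0,0],"gripper": -1},
    {"translation": [-0.1,0,0.8],"rot": [0,0,0],"gripper": -1},
    {"translation": [0,0,0],"rot": [0,0,0],"gripper": -1},
  ],
)

```text
time_s: 16.65
tcp_pos: [597.3, 78.8, 102.2]
orientation: [-0.052, 0.674, 0.736, 0.046]
force: [-0.7, 0.2, -8.4]
width: 24.7
finger_force: 79.9
```

drive_tool(
  moves=[
    {"translation": [0,0,0],"rot": [0,0,0],"gripper": -1},
    {"translation": [0,0,0],"rot": [0,0,0],"gripper": -1},
    {"translation": [0,0,0],"rot": [0,0,0],"gripper": -1},
    {"translation": [0,0,0],"rot": [0,0,0],"gripper": -1},
  ],
)

```text
time_s: 16.98
tcp_pos: [600.3, 78.8, 105.9]
orientation: [-0.05, 0.674, 0.736, 0.048]
force: [-0.2, -0.0, -5.9]
width: 24.9
finger_force: 80.0
```

```bash
python3 - <<'E'
from st2 import *
st2();A=cur()
rows(A,po(sp(-136,-.5,90),Rt(SA,8)))
rows(A,po(sp(-136,-.5,75),Rt(SA,6)))
E
```

```text
stand: O [-137.5   -1.3  116.6] near [-91.   -1.2 123.1] far [ -7.8  -1.2 134.7] el 7.9 roll 0.3 F [-0.2 -0.  -5.9] 16.9833
1 rows of t(cm) [-0.22, -0.09, 2.65] rot [0.25, 0.05, 0.04]
2 rows of t(cm) [-0.21, -0.05, 2.07] rot [0.13, -0.97, 0.02]
```

drive_tool(
  moves=[
    {"translation": [-0.05,-0.1,0.6],"rot": [0,0,0],"gripper": -1},
    {"translation": [-0.05,0,0.6],"rot": [0,0,0],"gripper": -1},
    {"translation": [-0.05,0,0.6],"rot": [0,0,0],"gripper": -1},
    {"translation": [-0.05,0,0.6],"rot": [0,0,0],"gripper": -1},
    {"translation": [0,0,0],"rot": [0,0,0],"gripper": -1},
  ],
)

```text
time_s: 17.4
tcp_pos: [597.2, 80.2, 79.1]
orientation: [-0.051, 0.674, 0.736, 0.047]
force: [0.8, -0.3, -7.8]
width: 24.9
finger_force: 79.9
```

drive_tool(
  moves=[
    {"translation": [0,0,0],"rot": [0,0,0],"gripper": -1},
    {"translation": [0,0,0],"rot": [0,0,0],"gripper": -1},
    {"translation": [0,0,0],"rot": [0,0,0],"gripper": -1},
    {"translation": [0,0,0],"rot": [0,0,0],"gripper": -1},
  ],
)

```text
time_s: 17.73
tcp_pos: [599.0, 80.1, 81.6]
orientation: [-0.05, 0.674, 0.736, 0.048]
force: [0.6, 0.5, -6.5]
width: 25.0
finger_force: 80.1
```

```bash
python3 - <<'E'
from st2 import *
st2();A=cur()
rows(A,po(sp(-136,-.5,75),Rt(SA,6)),3)
E
```

```text
stand: O [-1.361e+02 -1.000e-01  9.230e+01] near [-89.6  -0.   98.8] far [ -6.4   0.  110.4] el 7.9 roll 0.2 F [ 0.6  0.5 -6.5] 17.7333
3 rows of t(cm) [-0.08, 0.01, 0.57] rot [0.07, -0.65, 0.01]
```

drive_tool(
  moves=[
    {"translation": [-0.08,0,0.5],"rot": [0,-0.6,0],"gripper": -1},
    {"translation": [-0.08,0,0.5],"rot": [0,-0.6,0],"gripper": -1},
    {"translation": [-0.08,0,0.5],"rot": [0,-0.6,0],"gripper": -1},
    {"translation": [0,0,0],"rot": [0,0,0],"gripper": -1},
    {"translation": [0,0,0],"rot": [0,0,0],"gripper": -1},
  ],
)

```text
time_s: 18.15
tcp_pos: [598.0, 80.2, 66.0]
orientation: [-0.039, 0.674, 0.737, 0.037]
force: [-4.5, -1.0, 0.4]
width: 25.0
finger_force: 81.5
```

drive_tool(
  moves=[
    {"translation": [0,0,0],"rot": [0,0,0],"gripper": -1},
    {"translation": [0,0,0],"rot": [0,0,0],"gripper": -1},
    {"translation": [0,0,0],"rot": [0,0,0],"gripper": -1},
  ],
)

```text
time_s: 18.4
tcp_pos: [598.1, 80.2, 66.0]
orientation: [-0.039, 0.674, 0.737, 0.037]
force: [-5.4, -0.1, 1.4]
width: 24.8
finger_force: 81.5
```

```bash
python3 - <<'E'
from st2 import *
st2();A=cur()
rows(A,po(sp(-136,-.5,75),Rt(SA,6)),1)
E
```

```text
stand: O [-135.6    0.8   76.7] near [-88.9   0.9  81.8] far [-5.4  1.  90.8] el 6.2 roll 0.1 F [-5.4 -0.1  1.4] 18.4
1 rows of t(cm) [-0.06, 0.13, 0.16] rot [0.1, -0.19, 0.08]
```

drive_tool(
  moves=[
    {"translation": [0,0,0],"rot": [0,0,0],"gripper": -1},
    {"translation": [0,0,-0.13],"rot": [0,-1.6,0],"gripper": -1},
    {"translation": [0,0,-0.13],"rot": [0,-1.6,0],"gripper": -1},
    {"translation": [0,0,-0.13],"rot": [0,-1.6,0],"gripper": -1},
    {"translation": [0,0,0],"rot": [0,0,0],"gripper": -1},
  ],
  force=115,
)

```text
time_s: 18.82
tcp_pos: [598.4, 81.5, 68.5]
orientation: [-0.007, 0.675, 0.738, 0.009]
force: [-2.0, 1.6, -8.6]
width: 24.7
finger_force: 113.4
```

drive_tool(
  moves=[
    {"translation": [0,0,0],"rot": [0,0,0],"gripper": -1},
    {"translation": [0,0,0],"rot": [0,0,0],"gripper": -1},
  ],
)

```text
time_s: 18.98
tcp_pos: [597.7, 80.6, 68.4]
orientation: [-0.009, 0.675, 0.738, 0.009]
force: [-1.9, 3.3, -9.4]
width: 23.9
finger_force: 113.3
```

```bash
python3 - <<'E'
from st2 import *
st2()
E
```

```text
stand: O [-134.3    1.2   79.2] near [-87.3   1.2  80.3] far [-3.3  1.3 82.4] el 1.4 roll 0.1 F [-1.9  3.3 -9.4] 18.9833
```

drive_tool(
  moves=[
    {"translation": [0,0,-0.05],"rot": [0,-1.6,0],"gripper": -1},
    {"translation": [0,0,0],"rot": [0,-1.0,0],"gripper": -1},
    {"translation": [0,0,0],"rot": [0,0,0],"gripper": -1},
    {"translation": [0,0,0],"rot": [0,0,0],"gripper": -1},
    {"translation": [0,0,0],"rot": [0,0,0],"gripper": -1},
  ],
)

```text
time_s: 19.4
tcp_pos: [599.2, 78.9, 70.5]
orientation: [0.009, 0.676, 0.737, -0.006]
force: [-0.9, -0.1, -8.2]
width: 24.4
finger_force: 113.4
```

```bash
python3 - <<'E'
from st2 import *
st2()
c=read_camera("scene");f=blobs(c,(3,140,90),(16,255,255),(270,200,330,270),3)[0];print(f)
print(blobs(load("scene0"),(3,140,90),(16,255,255),(270,200,330,270),3)[0])
E
```

```text
stand: O [-135.6   -0.2   81.2] near [-88.6  -0.2  80.1] far [-4.7 -0.3 78.3] el -1.3 roll 0.2 F [-0.9 -0.1 -8.2] 19.4
[]
[]
```

drive_tool(
  moves=[
    {"translation": [0,0,0],"rot": [0,1.0,0],"gripper": -1},
    {"translation": [0,0,0],"rot": [0,0,0],"gripper": -0.2},
    {"translation": [0,0,0],"rot": [0,0,0],"gripper": 0.2},
    {"translation": [0,0,0],"rot": [0,0,0],"gripper": 0.5},
    {"translation": [0,0,0],"rot": [0,0,0],"gripper": 0.5},
  ],
  force=40,
)

```text
time_s: 19.87
tcp_pos: [600.8, 79.4, 72.3]
orientation: [0.004, 0.676, 0.737, 0.002]
force: [-0.7, -0.5, 0.3]
width: 64.0
finger_force: 0.0
```

drive_tool(
  moves=[
    {"translation": [0,0,-1.5],"rot": [0,0,0],"gripper": 0.5},
    {"translation": [0,0,-3],"rot": [0,0,0],"gripper": 0.5},
    {"translation": [0,0,-3.5],"rot": [0,0,0],"gripper": 0.5},
    {"translation": [0,0,-3.5],"rot": [0,0,0],"gripper": 0.5},
    {"translation": [0,0,-3.5],"rot": [0,0,0],"gripper": 0.5},
  ],
)

```text
time_s: 20.28
tcp_pos: [598.6, 79.9, 222.8]
orientation: [0.003, 0.676, 0.737, 0.0]
force: [1.5, 0.8, -0.0]
width: 64.0
finger_force: 0.0
```

drive_tool(
  moves=[
    {"translation": [0,0,0],"rot": [0,0,0],"gripper": 0.5},
    {"translation": [0,0,0],"rot": [0,0,0],"gripper": 0.5},
    {"translation": [0,0,0],"rot": [0,0,0],"gripper": 0.5},
  ],
)

```text
time_s: 20.53
tcp_pos: [598.3, 80.2, 220.9]
orientation: [0.003, 0.675, 0.737, 0.0]
force: [-0.8, -0.7, -0.2]
width: 64.2
finger_force: 0.0
```

```bash
python3 snap.py rel; python3 - <<'E'
from plan import *
c=load("rel");print("red",blobs(c,(0,150,70),(6,255,255))[0]);print("orange",blobs(c,(7,140,90),(17,255,255))[0]);print("yel",blobs(c,(18,150,80),(32,255,255))[0])
for n,x in(("tip",170),("far",131),("collar",63.5),("O",0)): print(n,proj(c,sp(-136+x,0,80)).round(1))
s=read_camera("scene");np.savez("pics/sc2.npz",**s);print("scene yel",blobs(s,(18,170,90),(32,255,255),(250,150,340,290),5)[0],"hub face exp",proj(s,sp(-31,0,80)))
print("tip exp",proj(s,sp(34,0,80)),proj(s,sp(34,0,88)))
E
```

```text
[[-0.087, 0.996, 0.004, 598.313], [0.996, 0.087, -0.003, 80.214], [-0.003, 0.004, -1.0, 220.862], [0.0, 0.0, 0.0, 1.0]] 20.5833
red [([246, 171, 26, 30, 522], [257.6, 188.2])]
orange [([271, 20, 11, 13, 80], [278.0, 25.7])]
yel [([239, 105, 37, 5, 138], [257.3, 106.6])]
tip [258.5 -18.1]
far [258.5  33.9]
collar [258.6 114.4]
O [258.6 180.8]
scene yel [([293, 235, 11, 10, 49], [297.7, 238.8])] hub face exp [299.13352981 241.52233993]
tip exp [315.24907111 257.2094768 ] [315.5436004  255.64898121]
```

Orange tongue still shows ~12 mm to the side in the wrist view (271–282 vs 261–275 expected shut), so the clip isn't past the bar; I'll press the tip with closed fingers.

drive_tool(
  moves=[
    {"translation": [3.1,0,0],"rot": [0,0,0],"gripper": -1},
    {"translation": [3.1,0,0],"rot": [0,0,0],"gripper": -1},
    {"translation": [3.1,0,0],"rot": [0,0,0],"gripper": -1},
    {"translation": [3.1,0,0],"rot": [0,0,0],"gripper": -1},
    {"translation": [3.1,0,0],"rot": [0,0,0],"gripper": -1},
  ],
)

```text
time_s: 21.05
tcp_pos: [583.2, 235.4, 217.6]
orientation: [0.002, 0.676, 0.737, -0.002]
force: [1.1, 0.4, 0.2]
width: 3.6
finger_force: 0.0
```

drive_tool(
  moves=[
    {"translation": [0,0,2],"rot": [0,0,0],"gripper": -1},
    {"translation": [0,0,3],"rot": [0,0,0],"gripper": -1},
    {"translation": [0,0,3],"rot": [0,0,0],"gripper": -1},
    {"translation": [0,0,2],"rot": [0,0,0],"gripper": -1},
    {"translation": [0,0,0],"rot": [0,0,0],"gripper": -1},
  ],
)

```text
time_s: 21.47
tcp_pos: [579.3, 232.2, 112.4]
orientation: [0.0, 0.675, 0.737, -0.007]
force: [-2.8, -1.0, -0.9]
width: -0.4
finger_force: 0.0
```

drive_tool(
  moves=[
    {"translation": [0,0,0],"rot": [0,0,0],"gripper": -1},
    {"translation": [0,0,0],"rot": [0,0,0],"gripper": -1},
    {"translation": [0,0,0],"rot": [0,0,0],"gripper": -1},
  ],
)

```text
time_s: 21.72
tcp_pos: [586.5, 234.1, 121.4]
orientation: [0.003, 0.676, 0.737, 0.001]
force: [0.9, 0.6, 0.5]
width: -0.1
finger_force: 0.0
```

```bash
python3 - <<'E'
from plan import *
A=cur();print((sax().T@(A[:3,3]-S0)).round(1),observe()["force"].round(1),observe()["width"])
E
```

```text
[ 1.900e+01 -1.000e-01  1.214e+02] [0.9 0.6 0.5] -0.14008801744777288
```

drive_tool(
  moves=[
    {"translation": [0,0,0.6],"rot": [0,0,0],"gripper": -1},
    {"translation": [0,0,0.6],"rot": [0,0,0],"gripper": -1},
    {"translation": [0,0,0.6],"rot": [0,0,0],"gripper": -1},
    {"translation": [0,0,0.4],"rot": [0,0,0],"gripper": -1},
    {"translation": [0,0,0],"rot": [0,0,0],"gripper": -1},
  ],
)

```text
time_s: 22.13
tcp_pos: [583.9, 233.6, 96.3]
orientation: [0.002, 0.675, 0.737, -0.002]
force: [-0.0, -0.1, -0.3]
width: -0.1
finger_force: 0.0
```

drive_tool(
  moves=[
    {"translation": [0,0,0],"rot": [0,0,0],"gripper": -1},
    {"translation": [0,0,0],"rot": [0,0,0],"gripper": -1},
    {"translation": [0,0,0],"rot": [0,0,0],"gripper": -1},
  ],
)

```text
time_s: 22.38
tcp_pos: [585.3, 233.9, 98.0]
orientation: [0.003, 0.676, 0.737, -0.0]
force: [0.8, -0.1, 0.2]
width: -0.0
finger_force: 0.0
```

drive_tool(
  moves=[
    {"translation": [0,0,0.2],"rot": [0,0,0],"gripper": -1},
    {"translation": [0,0,0.2],"rot": [0,0,0],"gripper": -1},
    {"translation": [0,0,0.2],"rot": [0,0,0],"gripper": -1},
    {"translation": [0,0,0],"rot": [0,0,0],"gripper": -1},
    {"translation": [0,0,0],"rot": [0,0,0],"gripper": -1},
  ],
)

```text
time_s: 22.8
tcp_pos: [584.9, 233.7, 91.4]
orientation: [0.003, 0.675, 0.737, -0.001]
force: [-0.7, -0.1, -0.6]
width: 0.1
finger_force: 0.0
```

```bash
cat > pr.py <<'E'
from plan import *
A=cur();print((sax().T@(A[:3,3]-S0)).round(1),observe()["force"].round(1))
E
python3 pr.py
```

```text
[18.8  1.6 91.4] [-0.7 -0.1 -0.6]
```

drive_tool(
  moves=[
    {"translation": [0,0,0.15],"rot": [0,0,0],"gripper": -1},
    {"translation": [0,0,0.15],"rot": [0,0,0],"gripper": -1},
    {"translation": [0,0,0],"rot": [0,0,0],"gripper": -1},
    {"translation": [0,0,0],"rot": [0,0,0],"gripper": -1},
  ],
)

```text
time_s: 23.13
tcp_pos: [585.0, 233.7, 88.5]
orientation: [0.003, 0.676, 0.737, -0.001]
force: [-0.6, -0.8, -0.0]
width: -0.2
finger_force: 0.0
```

drive_tool(
  moves=[
    {"translation": [0,0,0.15],"rot": [0,0,0],"gripper": -1},
    {"translation": [0,0,0.1],"rot": [0,0,0],"gripper": -1},
    {"translation": [0,0,0],"rot": [0,0,0],"gripper": -1},
    {"translation": [0,0,0],"rot": [0,0,0],"gripper": -1},
  ],
)

```text
time_s: 23.47
tcp_pos: [586.8, 234.0, 87.8]
orientation: [0.003, 0.676, 0.737, 0.001]
force: [-0.2, -0.0, 5.5]
width: -0.0
finger_force: 2.6
```

```bash
python3 pr.py; python3 pr.py
```

```text
[18.9 -0.4 87.8] [-0.2 -0.   5.5]
[18.9 -0.4 87.8] [-0.2 -0.   5.5]
```

drive_tool(
  moves=[
    {"translation": [0,0,0.15],"rot": [0,0,0],"gripper": -1},
    {"translation": [0,0,0.15],"rot": [0,0,0],"gripper": -1},
    {"translation": [0,0,0],"rot": [0,0,0],"gripper": -1},
    {"translation": [0,0,0],"rot": [0,0,0],"gripper": -1},
  ],
)

```text
time_s: 23.8
tcp_pos: [587.8, 234.2, 87.3]
orientation: [0.003, 0.676, 0.737, 0.002]
force: [-3.2, -1.5, 15.4]
width: 0.3
finger_force: 7.8
```

```bash
python3 pr.py
```

```text
[19.  -1.4 87.3] [-3.2 -1.5 15.4]
```

drive_tool(
  moves=[
    {"translation": [0,0,-1],"rot": [0,0,0],"gripper": -1},
    {"translation": [0,0,-3],"rot": [0,0,0],"gripper": -1},
    {"translation": [-1,0,-4],"rot": [0,0,0],"gripper": -1},
    {"translation": [-2.5,0,-3],"rot": [0,0,0],"gripper": -1},
    {"translation": [-3.5,0,-2],"rot": [0,0,0],"gripper": -1},
  ],
)

```text
time_s: 24.22
tcp_pos: [591.7, 169.2, 216.7]
orientation: [0.003, 0.673, 0.74, 0.002]
force: [1.1, 0.8, -0.2]
width: -0.0
finger_force: 0.0
```

drive_tool(
  moves=[
    {"translation": [-2.5,0,-2],"rot": [0,0,0],"gripper": -1},
    {"translation": [0,0,0],"rot": [0,0,0],"gripper": -1},
    {"translation": [0,0,0],"rot": [0,0,0],"gripper": -1},
    {"translation": [0,0,0],"rot": [0,0,0],"gripper": -1},
    {"translation": [0,0,0],"rot": [0,0,0],"gripper": -1},
  ],
)

```text
time_s: 24.63
tcp_pos: [591.6, 141.8, 232.1]
orientation: [0.002, 0.674, 0.738, -0.001]
force: [-0.5, 0.2, 0.5]
width: -0.1
finger_force: 0.0
```

```bash
python3 snap.py rel2; python3 - <<'E'
from plan import *
for n in("fa","fb","rel","rel2"):
    c=load(n);b,m=blobs(c,(3,110,70),(18,255,255),(150,0,360,130),10);print(n,b)
    for s,_ in b:
        x,y,w,h,_=s;ys,xs=np.nonzero(m);k=(xs>=x)&(xs<x+w)&(ys>=y)&(ys<y+h);xs=xs[k];ys=ys[k]
        for lab,i in(("min",xs.argmin()),("max",xs.argmax())):
            print("  ",lab,[(sax().T@(onz(c,(xs[i],ys[i]),z)-S0)).round(1)[:2].tolist() for z in(90,111)])
c=load("rel2");print("exp clip pts",proj(c,sp(-5,-2.5,90)),proj(c,sp(-5,-14,111)),"bar at -5",proj(c,sp(-5,0,80)))
r=int(round(proj(c,sp(-5,0,90))[1]));print(cv2.cvtColor(c["frame"],cv2.COLOR_RGB2HSV)[r,245:290].tolist())
E
```

```text
[[-0.09, 0.996, 0.001, 591.593], [0.996, 0.09, -0.004, 141.812], [-0.004, 0.0, -1.0, 232.059], [0.0, 0.0, 0.0, 1.0]] 24.6833
fa [([301, 19, 16, 15, 136], [308.3, 26.1])]
   min [[-1.9, -4.1], [-6.2, -0.4]]
   max [[-5.1, -22.0], [-9.2, -17.3]]
fb [([180, 40, 10, 13, 81], [184.3, 45.9])]
   min [[-2.0, -3.3], [-6.9, -7.5]]
   max [[-4.6, -14.2], [-9.4, -17.8]]
rel [([264, 20, 18, 15, 170], [274.5, 26.9])]
   min [[-2.0, -4.5], [-6.9, -4.1]]
   max [[2.5, -18.6], [-2.8, -17.1]]
rel2 [([264, 105, 18, 11, 180], [272.7, 109.9])]
   min [[-3.1, -3.0], [-3.2, -2.6]]
   max [[-2.2, -18.7], [-2.4, -17.2]]
exp clip pts [263.45144908 108.09119642] [277.21685281 108.1974697 ] bar at -5 [260.68330628 108.05429082]
[[109, 113, 99], [109, 117, 98], [109, 113, 99], [108, 124, 109], [108, 134, 126], [107, 126, 109], [108, 125, 100], [108, 123, 102], [108, 88, 90], [165, 15, 100], [6, 20, 126], [0, 18, 143], [3, 18, 155], [0, 17, 167], [0, 12, 170], [0, 0, 171], [108, 17, 179], [107, 22, 184], [0, 53, 145], [7, 152, 136], [8, 155, 135], [8, 154, 136], [8, 152, 136], [8, 150, 136], [9, 153, 135], [8, 148, 136], [8, 150, 136], [8, 152, 136], [8, 149, 135], [8, 150, 136], [8, 149, 137], [8, 150, 134], [12, 156, 154], [14, 163, 166], [14, 164, 168], [14, 168, 168], [13, 148, 167], [169, 12, 169], [110, 21, 186], [111, 18, 185], [111, 14, 182], [111, 14, 182], [109, 15, 183], [110, 13, 181], [113, 17, 184]]
```

The tongue covers the bar in this view (its edge is 3 mm beside the slot's middle, as it was shut at the start), and the bar is home at 80 mm. The robot is clear, so I'm handing it in.

```bash
python3 - <<'E'
from workcell import *
print(finish_job())
E
```

```text
the job is handed in; nothing more can be done
None
```

The job is handed in at about 25 s on the robot's clock. The bar lies home in both slots with the wheel hanging between the cheeks, the clip is shut over the bar, and the gripper is clear; the hand-in gave no verdict back.

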